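# Load turned wooden discs into a slotted cassette through a spring flap

## Task

Load the two turned wooden discs waiting on the feed rails into the two free slots of the cassette: first the disc nearer the cassette into the lower free slot, then the other one into the upper free slot. Raise or lower the cassette by its top handle until the slot is level with the rails, then push the disc gently through the gate, under the spring flap, until it is fully home against the cassette's back wall and the flap has dropped shut behind it. Do not disturb the other things on the bench.

Things in the scene. Friction and masses are not known exactly. Their poses are not given: they have to be found in the camera images.
- loader: Wooden disc loader fixed to the bench; place and yaw vary. Origin on the bench under the middle of the gate; +x = feed direction (along the rails, through the gate, into the cassette), z up. Base board 14 mm thick, x -295 to +157, y -75 to +75 mm. The cassette stands behind the gate, x +18 to +129 mm, on two steel columns (12 mm diameter, 229 mm high) at x +134, y -62 and +62 mm.
- rails (a point): Centre line of the feed rails at their running surface, 125 mm above the bench, 138 mm before the gate plane. Two rails, 10 mm thick, loader x -290 to +14, at 36 to 52 mm either side of the centre line: between them a 72 mm wide gap, open down to the base board, in which a finger can travel. Fences outside them, 104 mm apart inside, 6 mm thick, rise 8 mm above the rails.
- gate (a point): Centre of the gate plane (loader x = 0), at rail height. Posts 14 x 10 mm, 181 mm high, at y -63 and +63; an 8 mm round crossbar joins them, axis 50 mm above the rails. A disc fully home has its trailing edge 17 mm past this plane, so the pusher must reach in under the crossbar: lean it about 35 to 40 degrees, top towards the rails' start.
- cassette (a joint): Height of the plywood cassette on its columns (m), 0 to 0.070. It stays where left: lifting takes about 14 N, lowering 4 N, plus 25 N per m/s. Lower free slot level with the rails at 0.049, upper free slot at 0.023. A disc slides in with ledges level with the rails or up to 4 mm lower (best 2 mm), and butts against them if they are higher.
- slot_lower (a point): Centre of a disc's underside when fully home (touching the back wall) in the lower free slot; 67 mm past the gate plane; axes as the loader's, rises with the cassette. Each slot: two ledges, 36 to 52 mm either side of the centre line, x +18 to +117 mm, 12 mm clear height; the 72 mm between them is open to front and top. Back wall's inner face at loader x +117 mm.
- slot_upper (a point): The same for the upper free slot, 26 mm above the lower one. Four slots in all, 26 mm apart; the two below these already hold fixed discs. A disc in a slot above rail height would keep the flap from swinging, so fill the lower free slot first.
- handle (a point): Middle of the top of the cassette's handle, a wooden block 22 mm (loader x) by 60 mm (loader y), standing 45 mm above the back wall (centre at loader x +118 mm). Grip it from above across its 22 mm: both sides are free for 45 mm down from its top. It rises and sinks with the cassette.
- flap (a joint): Aluminium spring flap, 44 mm wide, 3 mm thick, hinged on the crossbar, hanging to 4 mm above the rails. 0 = shut (straight down); positive (rad, up to 1.5) = swung towards the cassette, the only way it goes. A light spring (under 1 N at its lower edge) shuts it once disc and pusher are out of its way.
- disc_front: Turned wooden disc nearer the cassette, 100 mm diameter, 6 mm thick, about 40 g, lying flat on the rails. Origin at the centre of its underside, z up.
- disc_rear: The other, identical disc, lying on the rails behind the first with a gap of about 30 to 55 mm between their edges. Origin at the centre of its underside.
- chisel: Loose carving chisel with wooden handle, 210 mm long, on the bench; not to be disturbed.
- mallet: Loose carver's mallet standing on its head, 72 mm across, 200 mm high; not to be disturbed.
- glue: Loose white jar, 60 mm across, 110 mm high; not to be disturbed.
- tea: Loose tea glass, 66 mm across, 75 mm high; not to be disturbed.
- blank: Loose wooden bracket blank 130 x 45 x 40 mm; not to be disturbed.
- brush: Loose brush 190 mm long; not to be disturbed.
Not all that is in view belongs to the job. Leave any red look-alike of the disc_front alone. Leave any orange look-alike of the disc_rear alone.

How it is judged:
By the outcome, as a careful person would: the job done as asked, in the order asked, and still so for the second after the job is handed in, with the robot touching nothing.
It also fails if it takes over 72 s, if anything falls off the work surface, if the arm or the gripper's body presses on something with over 40 N, if the wrist force passes 120 N, or if a joint passes its speed limit or range.

## Robot

A 7-joint arm with a two-finger parallel gripper is mounted at the origin on the work surface. World frame = base frame: x ahead of the robot, y to its left, z up, the work surface at z = 0. Lengths are in m, angles in rad, forces in N, time in s.
With the tool pointing down it reaches from about 0.425 to 0.925 m from the base axis. Payload 6.8 kg.
Tool frame: the origin (TCP) lies where the fingers leave the gripper's body, on its centre line; the fingertips stand 73 mm ahead of it and the grasp point (between the pads) lies 54 mm ahead of it; z points along the fingers, y is the direction in which the jaws open and shut (so a half turn about z gives the same grasp; the last joint's range is limited). The gripper opens to 85 mm and grips with 20 to 120 N. Pads are 22 mm wide; open, the fingers measure 114 mm over their backs; the gripper's body (76 mm by 85 mm) begins 54 mm behind the grasp point. The pads swing forward as they close: fully open they stand 13 mm farther back than shut.
Start: joints at [0.998, 0.477, 0.022, 1.555, -0.011, 1.109, -0.083], TCP at [0.303, -0.603, 0.304] pointing down, gripper open.
Joint ranges: [-2.96, 2.96], [-0.34, 2.1], [-1.41, 1.46], [0.24, 2.44], [-1.37, 4.51], [0.17, 1.92], [-2.96, 2.96]. Speed limits (rad/s): [2.39, 2.39, 3.14, 3.14, 3.14, 3.14, 3.14].

## Interface

Orientations are given as a rotation vector (axis times angle).
In Python, from bench import r gives the robot as it stands.
- The arm moves only by the shell command python3 -m handwheel 'ROWS' [FORCE]. ROWS is JSON, a list that holds one entry, the list of rows, each a list of 7 numbers: the shift along the world's x, y, z in m, then the turn, a rotation vector about the world's x, y, z in rad, then the finger opening in m, from 0 to 0.0854. A call has 1 to 10 rows; each row shifts and turns the commanded pose from where the row before left it; what a row does not reach is not made up. A row lasts 1/12 s, in which the tool goes at most 41.7 mm and 7.16 degrees, less where a joint would pass 70% of its speed; a pose out of reach is approached as far as the arm can. A call is refused whole if a number of a shift passes 0.0417 or a number of a turn 0.125, either way. A call with a gripper value outside its range is refused whole. The fingers move at their own pace and stop on an object; FORCE is the grip in N (left out, the last holds). Time passes only in rows, so rows that do not move let the fingers close. It gives the time, the measured TCP pose, the force and the opening at its end, in the units of the state.
- r.get_obs(): the state, without advancing time (a new reading comes with each control period).
- r.grab_frame(name): name is "scene" or "top" or "wrist"; returns (picture, depth): 420x560x3 uint8, red, green, blue; 420x560 float32, m along the optical axis (not along the pixel's ray), 0 where there is no reading.
- r.get_calibration(name): a dict with "vertical_fov" (degrees; the focal length in pixels is half the picture's height over the tangent of half this angle, whatever the lens; pixels are square), "cx", "cy" (the principal point, pixels), "R" (3x3) and "t" (3): a world point X has camera coordinates R X + t; the wrist camera has in their place "T_tool_cam" (4x4, takes a point from camera to tool coordinates, whose origin is the TCP and whose axes are the flange's). Camera axes: x right, y down, z forward; pixel columns grow to the right and rows downward; lengths in m; the calibration is good to about 2 mm. A picture is of the moment at which its call begins: read the wrist's pose just before it. get_calibration takes no time and is no camera call.
- r.hand_in(): hands the job in, once; it reports no verdict.
Trained networks look in the newest picture that a camera, given by its name, has taken for a name from the list of things; names that differ only in an ending like _2 or _b are one class to them, and where a whole thing is asked for, a point or a joint stands for the part that bears it (a point fixed in the world has none). Each returns a list of dicts, best first, with "p" (0 to 1); they miss things now and then, are a little off and sometimes report something else, mostly with a low value. They report only what shows in the picture. A call takes as long as a camera call. They do not tell look-alikes from the thing itself.
- r.masks_of(label, camera): "pixels" (420x560 bool, what is visible of it) and "at" ([column, row] in pixels, amid what is visible of it).
The state is a dict: "clock": time; "joints": joint angles; "qvel": joint speeds; "tau": joint torques, N m; "tcp_pos": TCP position; "orientation": TCP orientation; "contact_force": force on the tool from outside, world axes, zero at the start; "moment": the same for the moment, N m; "grip_width": finger opening in m.
Only numpy, scipy, OpenCV 4.12 (cv2) and the standard library are available. Lean on these libraries where they do the work, as an engineer would, in place of code of your own. Each camera call takes 0.05 s, during which the arm holds its last target.

## Working session

There is one attempt and no reset: what is moved stays moved. The work goes in short steps, Python scripts to look and compute and a shell command to move; the robot and the scene stay as the last step left them, time stands still between calls to the robot, and variables do not carry over. Pictures are saved under pics/ and viewed, and the job is handed in when it is done.

```bash
ls; mkdir -p pics
python3 - <<'E'
from bench import r
import cv2
o=r.get_obs();print(o)
for n in("scene","top","wrist"):
    im,d=r.grab_frame(n);cv2.imwrite(f"pics/{n}0.png",im[:,:,::-1])
    print(n,r.get_calibration(n))
E
```

```text
pics
{'clock': 0.0, 'joints': array([ 0.99789534,  0.47779088,  0.02234728,  1.55647752, -0.01151873,
        1.10931873, -0.0831197 ]), 'qvel': array([ 1.51774439e-03, -1.22812665e-03,  2.38633103e-05, -1.08647915e-03,
       -2.40773328e-03, -4.54097201e-04,  8.02776733e-04]), 'tau': array([ 3.51107255e-04, -5.96451187e+01,  1.60841502e+00, -2.81198752e+01,
        1.24693671e-02,  9.20890277e-03,  2.68908241e-05]), 'tcp_pos': array([ 0.30234508, -0.60296601,  0.30292093]), 'orientation': array([-3.05540472e+00, -7.23122014e-01,  8.65556036e-04]), 'contact_force': array([-0.38628125,  0.39803737,  0.60946867]), 'moment': array([ 0.02457556, -0.0288421 ,  0.00236802]), 'grip_width': 0.08511733955837547}
scene {'vertical_fov': 53.010682495741165, 'cx': 282.3097986126524, 'cy': 200.94315324041594, 'R': array([[-0.53549047,  0.84432165,  0.01925903],
       [ 0.47907854,  0.32246592, -0.8163942 ],
       [-0.69550968, -0.42794473, -0.5771738 ]]), 't': array([ 0.27607444, -0.16525914,  1.40109699])}
top {'vertical_fov': 55.500424532343885, 'cx': 280.4156393160557, 'cy': 208.40879129596718, 'R': array([[ 0.00860882, -0.99969178, -0.02328583],
       [-0.99017084, -0.00527131, -0.13976379],
       [ 0.13959797,  0.02426015, -0.98991103]]), 't': array([0.01865338, 0.57656974, 0.8398087 ])}
wrist {'vertical_fov': 61.17325429558297, 'cx': 277.2366991863408, 'cy': 207.6864915035453, 'T_tool_cam': array([[-3.49185527e-04, -9.47781178e-01, -3.18921176e-01,
         8.31879894e-02],
       [ 9.99999869e-01, -4.50359466e-04,  2.43498236e-04,
         8.64311849e-04],
       [-3.74412215e-04, -3.18921049e-01,  9.47781211e-01,
        -6.86696885e-02],
       [ 0.00000000e+00,  0.00000000e+00,  0.00000000e+00,
         1.00000000e+00]])}
```

View pics/scene0.png

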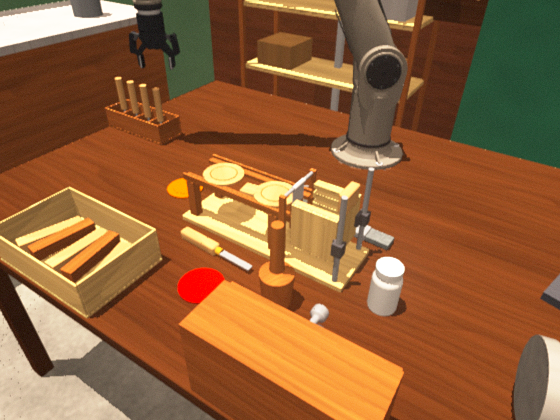

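View pics/top0.png

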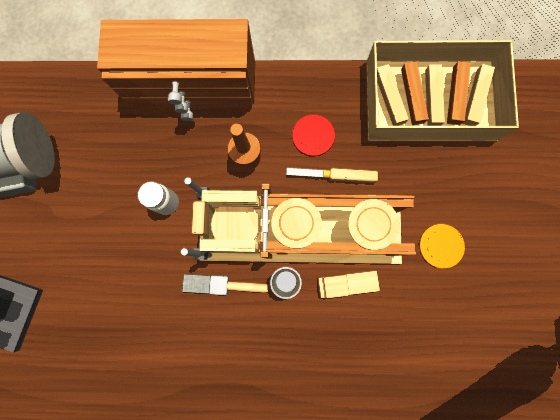

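View pics/wrist0.png

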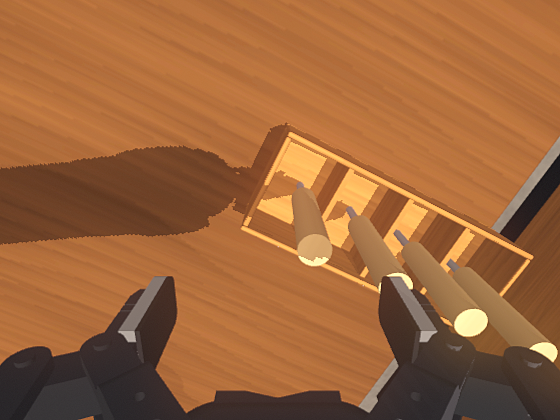

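```bash
cat > h.py <<'E'
from bench import r
import numpy as np, cv2
from scipy.spatial.transform import Rotation as Ro
def cal(n,o=None):
    c=r.get_calibration(n)
    f=210/np.tan(np.radians(c["vertical_fov"])/2)
    if n=="wrist":
        o=o or r.get_obs()
        T=np.eye(4);T[:3,:3]=Ro.from_rotvec(o["orientation"]).as_matrix();T[:3,3]=o["tcp_pos"]
        W=T@c["T_tool_cam"]; R=W[:3,:3].T;t=-R@W[:3,3]
    else: R,t=c["R"],c["t"]
    return f,c["cx"],c["cy"],np.array(R),np.array(t)
def cloud(n,d,o=None):
    f,cx,cy,R,t=cal(n,o)
    v,u=np.mgrid[:d.shape[0],:d.shape[1]]
    P=np.stack([(u-cx)/f*d,(v-cy)/f*d,d],-1)
    X=(P-t)@R
    X[d<=0]=np.nan
    return X
def onplane(n,u,v,z,o=None):
    f,cx,cy,R,t=cal(n,o)
    ray=np.array([(u-cx)/f,(v-cy)/f,1])@R; C=-t@R
    return C+ray*(z-C[2])/ray[2]
def proj(n,X,o=None):
    f,cx,cy,R,t=cal(n,o)
    p=R@X+t
    return f*p[0]/p[2]+cx,f*p[1]/p[2]+cy
E
python3 - <<'E'
from h import *
np.set_printoptions(precision=4,suppress=True)
im,d=r.grab_frame("top");np.save("top0.npy",d);X=cloud("top",d);np.save("topX.npy",X)
f,cx,cy,R,t=cal("top");print("cam",-t@R,f)
for l in ("disc_front","disc_rear","handle","flap","cassette","rails","gate","loader","mallet","glue","tea","chisel","brush","blank"):
    for m in r.masks_of(l,"top")[:3]:
        P=X[m["pixels"]];P=P[~np.isnan(P[:,0])]
        print(l,round(m["p"],2),np.round(m["at"]),np.median(P,0),P.min(0),P.max(0),len(P))
cv2.imwrite("pics/topz.png",cv2.resize(im[160:300,160:430,::-1],None,fx=2.9,fy=2.9,interpolation=cv2.INTER_CUBIC))
E
```

```text
cam [0.4535 0.0013 0.9124] 399.14075885650897
disc_front 0.82 [293. 221.] [ 0.5352 -0.0104  0.1315] [ 0.4861 -0.0683  0.0122] [0.585  0.0423 0.1356] 2018
disc_front 0.66 [315. 138.] [ 0.7554 -0.0517  0.0065] [ 0.7062 -0.1017 -0.0027] [ 0.8069 -0.0022  0.0129] 1395
disc_rear 0.91 [441. 248.] [ 0.4983 -0.3388  0.0066] [ 0.4536 -0.389  -0.0002] [ 0.5456 -0.2892  0.0114] 1529
disc_rear 0.88 [374. 223.] [ 0.5336 -0.1609  0.1315] [ 0.4851 -0.2409  0.0138] [ 0.5844 -0.1121  0.1361] 2044
handle 0.98 [227. 222.] [0.5379 0.128  0.1217] [ 0.4634  0.0616 -0.0014] [0.6273 0.2188 0.2124] 4095
handle 0.31 [214. 286.] [0.4073 0.1662 0.0184] [ 0.3845  0.0495 -0.0021] [0.4311 0.2449 0.0245] 1214
flap 0.4 [343. 175.] [ 0.6598 -0.1111  0.0239] [ 0.6422 -0.1951 -0.0002] [0.6773 0.0089 0.0318] 855
cassette 0.73 [227. 224.] [0.5378 0.128  0.1205] [ 0.4634  0.0651 -0.0024] [0.6273 0.2194 0.2124] 4104
rails 0.83 [269. 232.] [0.5233 0.0463 0.1227] [ 0.4589 -0.2816 -0.0042] [0.6361 0.2243 0.2319] 10760
gate 0.78 [265. 230.] [0.5229 0.0469 0.123 ] [ 0.459  -0.2816 -0.0029] [0.6438 0.2291 0.2319] 10586
loader 0.94 [266. 230.] [0.5235 0.0447 0.1217] [ 0.4567 -0.2833 -0.0044] [0.6506 0.2454 0.2319] 11245
mallet 0.68 [242. 147.] [0.6915 0.097  0.0859] [ 0.6668  0.0669 -0.0032] [0.7687 0.1366 0.2031] 1115
mallet 0.46 [294. 221.] [ 0.535  -0.0105  0.1316] [ 0.4861 -0.0576  0.1243] [0.585  0.0389 0.1356] 1954
glue 0.68 [161. 200.] [0.5908 0.2774 0.1073] [ 0.5651  0.2585 -0.0034] [0.6435 0.3609 0.1138] 982
tea 0.64 [284. 281.] [0.4152 0.0095 0.0212] [ 0.3797 -0.024  -0.0042] [0.4489 0.0401 0.0798] 789
chisel 0.89 [344. 177.] [ 0.6584 -0.1133  0.0236] [ 0.6418 -0.1989 -0.0003] [0.6746 0.0089 0.0318] 905
brush 0.95 [216. 286.] [0.4077 0.1662 0.0184] [ 0.388   0.0495 -0.0021] [0.4331 0.2448 0.0245] 1205
blank 0.86 [346. 284.] [ 0.4132 -0.1262  0.0238] [ 0.3845 -0.1916  0.0169] [ 0.4415 -0.0626  0.0446] 1189
```

View pics/topz.png

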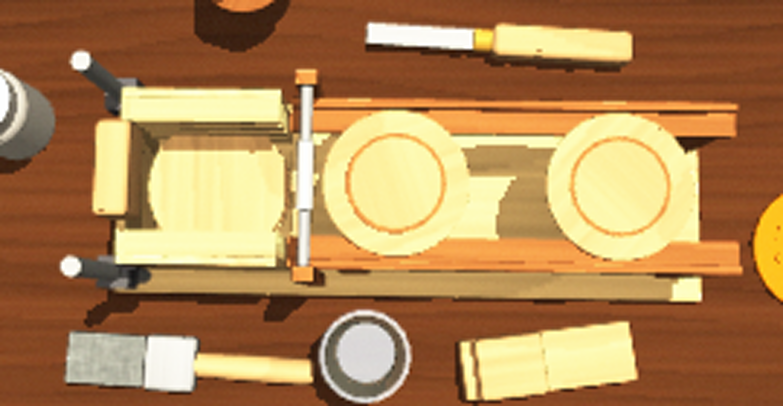

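Run:
```python
from h import *
np.set_printoptions(precision=4,suppress=True)
X=np.load("topX.npy")
P=X.reshape(-1,3);P=P[~np.isnan(P[:,0])]
def sel(x0,x1,y0,y1,z0,z1):
    return P[(P[:,0]>x0)&(P[:,0]<x1)&(P[:,1]>y0)&(P[:,1]<y1)&(P[:,2]>z0)&(P[:,2]<z1)]
for y0,y1 in((-.07,.045),(-.24,-.105)):
    Q=sel(.48,.59,y0,y1,.127,.138)
    c,rad=cv2.minEnclosingCircle((Q[:,:2]*1000).astype(np.float32));print("disc",c,rad,np.median(Q[:,2]),len(Q))
# circle from image
Q=sel(.4,.7,.0,.3,.16,.24)
print("tall",len(Q))
for name,b in dict(colA=(.4,.5,.12,.25,.2,.24),colB=(.58,.68,.12,.25,.2,.24),hand=(.49,.58,.13,.24,.185,.225),bar=(.44,.64,.03,.08,.165,.19)).items():
    q=sel(*b);print(name,len(q),q.min(0),q.max(0),np.median(q,0))
# histograms of height in cassette
q=sel(.50,.57,.07,.14,0,.3);print(np.histogram(q[:,2],bins=np.arange(0,.2,.005)))
q=sel(.45,.62,.06,.15,.0,.3);print(np.histogram(q[:,2],bins=np.arange(0.1,.22,.005)))
# fences: z .128-.140 along y
for y in np.arange(-.27,.03,.04):
    q=sel(.44,.65,y-.01,y+.01,.118,.14);x=np.sort(q[:,0]);print(round(y,2),x.min(),x.max())
```

```text
disc (535.1858520507812, -12.84109115600586) 78.04368591308594 0.13157353789865453 2257
disc (535.0078125, -172.49002075195312) 86.37332916259766 0.13158430854964098 2343
tall 2559
colA 68 [0.4686 0.1764 0.2001] [0.4804 0.188  0.2319] [0.4737 0.1799 0.2279]
colB 69 [0.592  0.1751 0.2007] [0.603  0.1863 0.2312] [0.5964 0.1792 0.2272]
hand 480 [0.5063 0.1548 0.185 ] [0.566  0.1773 0.2124] [0.5347 0.1631 0.2082]
bar 411 [0.4688 0.0409 0.165 ] [0.6029 0.0797 0.1853] [0.5366 0.0483 0.1792]
(array([  0,   0,   0,   0,   0,   0,   0,   0,   0,   0,   0,   8,  10,
         5,   5,   0,   0,   0, 277, 777,   2,   0,   0,   0,   0,   0,
         0,   0,   0,   0,   0,   0,   0,   0,   0,   0,   0,   0,   0]), array([0.   , 0.005, 0.01 , 0.015, 0.02 , 0.025, 0.03 , 0.035, 0.04 ,
       0.045, 0.05 , 0.055, 0.06 , 0.065, 0.07 , 0.075, 0.08 , 0.085,
       0.09 , 0.095, 0.1  , 0.105, 0.11 , 0.115, 0.12 , 0.125, 0.13 ,
       0.135, 0.14 , 0.145, 0.15 , 0.155, 0.16 , 0.165, 0.17 , 0.175,
       0.18 , 0.185, 0.19 , 0.195]))
(array([ 25,  24,  26,  45,  16,  28,  38,  10,  55,   5,  12,  37, 838,
       176,   0,   0,   0,   0,   0,   0,   0,   0,   0]), array([0.1  , 0.105, 0.11 , 0.115, 0.12 , 0.125, 0.13 , 0.135, 0.14 ,
       0.145, 0.15 , 0.155, 0.16 , 0.165, 0.17 , 0.175, 0.18 , 0.185,
       0.19 , 0.195, 0.2  , 0.205, 0.21 , 0.215]))Traceback (most recent call last):
  File "<stdin>", line 20, in <module>
    return umr_minimum(a, axis, None, out, keepdims, initial, where)
ValueError: zero-size array to reduction operation minimum which has no identity
```

Run:
```python
from h import *
np.set_printoptions(precision=4,suppress=True)
X=np.load("topX.npy")
Z=X[...,2]
im=cv2.imread("pics/top0.png")
# discs: image-circle fits
for at in((294,221),(374,223)):
    m=((abs(Z-.1316)<.0022)).astype(np.uint8)
    m[:,:at[0]-40]=0;m[:,at[0]+40:]=0
    m=cv2.morphologyEx(m,cv2.MORPH_OPEN,cv2.getStructuringElement(cv2.MORPH_ELLIPSE,(21,21)))
    n,l,s,c=cv2.connectedComponentsWithStats(m)
    k=1+np.argmax(s[1:,4]);print(s[k],c[k],"centre",onplane("top",c[k][0],c[k][1],.131), "diam eq",2*np.sqrt(s[k,4]/np.pi)*(.9124-.131)/399)
P=X.reshape(-1,3);P=P[~np.isnan(P[:,0])]
def sel(x0,x1,y0,y1,z0,z1):
    return P[(P[:,0]>x0)&(P[:,0]<x1)&(P[:,1]>y0)&(P[:,1]<y1)&(P[:,2]>z0)&(P[:,2]<z1)]
q=sel(.475,.598,.035,.06,.171,.182);print("bar fit",len(q),np.polyfit(q[:,0],q[:,1],1),q[:,1].mean(),q[:,0].mean(),np.median(q[:,2]))
q=sel(.48,.60,.15,.18,.2,.22);print("handle",q.min(0),q.max(0),np.median(q,0),cv2.minAreaRect((q[:,:2]*1000).astype(np.float32)))
for a,b in((.46,.49),(.585,.61)):
    q=sel(a,b,.17,.2,.224,.24);print("col",len(q),q.mean(0),q.min(0),q.max(0))
    q=sel(a,b,.03,.07,.178,.19);print("post",len(q),q.mean(0),q.min(0),q.max(0))
q=sel(.50,.57,.07,.14,.085,.105);print("fixed disc z",np.median(q[:,2]))
for a,b in((.44,.49),(.585,.62)):
  for y in np.arange(-.26,.04,.04):
    q=sel(a,b,y-.01,y+.01,.128,.14)
    if len(q):print(round(y,2),q[:,0].min(),q[:,0].max(),q[:,0].mean(),len(q))
```

```text
Traceback (most recent call last):
ValueError: attempt to get argmax of an empty sequence
```

```bash
cat > fit.py <<'E'
from h import *
np.set_printoptions(precision=4,suppress=True)
X=np.load("topX.npy")
Z=X[...,2]
print("disc z std",np.nanstd(Z[205:235,285:305]))
for at in((294,221),(374,223)):
    m=((abs(cv2.medianBlur(np.nan_to_num(Z).astype(np.float32),5)-.1316)<.006)).astype(np.uint8)
    m[:,:at[0]-40]=0;m[:,at[0]+40:]=0
    m=cv2.morphologyEx(m,cv2.MORPH_OPEN,cv2.getStructuringElement(cv2.MORPH_ELLIPSE,(31,31)))
    n,l,s,c=cv2.connectedComponentsWithStats(m)
    k=1+np.argmax(s[1:,4]);print(s[k],c[k],"centre",onplane("top",c[k][0],c[k][1],.131), "diam eq",2*np.sqrt(s[k,4]/np.pi)*(.9124-.131)/399)
P=X.reshape(-1,3);P=P[~np.isnan(P[:,0])]
def sel(x0,x1,y0,y1,z0,z1):
    return P[(P[:,0]>x0)&(P[:,0]<x1)&(P[:,1]>y0)&(P[:,1]<y1)&(P[:,2]>z0)&(P[:,2]<z1)]
q=sel(.475,.598,.035,.06,.171,.182);print("bar fit",len(q),np.polyfit(q[:,0],q[:,1],1),q[:,1].mean(),q[:,0].mean(),np.median(q[:,2]))
q=sel(.48,.60,.15,.18,.2,.22);print("handle",q.min(0),q.max(0),np.median(q,0),cv2.minAreaRect((q[:,:2]*1000).astype(np.float32)))
for a,b in((.46,.49),(.585,.61)):
    q=sel(a,b,.17,.2,.222,.24);print("col",len(q),q.mean(0),q.min(0),q.max(0))
    q=sel(a,b,.03,.07,.178,.19);print("post",len(q),q.mean(0),q.min(0),q.max(0))
q=sel(.50,.57,.07,.14,.085,.105);print("fixed disc z",np.median(q[:,2]))
for a,b in((.44,.49),(.585,.62)):
  for y in np.arange(-.26,.04,.04):
    q=sel(a,b,y-.01,y+.01,.128,.14)
    if len(q):print(round(y,2),q[:,0].min(),q[:,0].max(),q[:,0].mean(),len(q))
E
python3 fit.py
```

```text
disc z std 0.0012992766481994362
[ 271  194   51   59 2201] [296.5011 222.6356] centre [ 0.5356 -0.0114  0.131 ] diam eq 0.10367298229648761
[ 348  195   51   58 2202] [373.2825 223.3006] centre [ 0.5352 -0.1615  0.131 ] diam eq 0.10369653095830102
bar fit 308 [-0.0079  0.0523] 0.04800972614352153 0.5364160765233644 0.1790287766113822
handle [0.5063 0.1548 0.2001] [0.5993 0.1797 0.2193] [0.5365 0.1652 0.2084] ((552.90478515625, 166.28985595703125), (93.5057373046875, 23.39567756652832), 2.5057270526885986)
col 46 [0.4744 0.1821 0.2284] [0.4686 0.1764 0.2229] [0.4804 0.188  0.2319]
post 53 [0.4763 0.0484 0.1806] [0.4688 0.0428 0.1781] [0.489  0.0541 0.1833]
col 42 [0.5977 0.1808 0.2286] [0.5924 0.1751 0.2224] [0.603  0.1863 0.2312]
post 59 [0.5957 0.0474 0.1807] [0.5858 0.0409 0.178 ] [0.6029 0.054  0.1853]
fixed disc z 0.09586937713920546
-0.22 0.47589549907446105 0.47985666603223365 0.47786030349526265 30
-0.18 0.4757674706330248 0.48921879988101274 0.481409570725042 43
-0.14 0.4771127470149728 0.48899617713343185 0.48120142854435277 40
-0.1 0.47684823072092786 0.4808991732924234 0.47883284938758736 31
-0.06 0.4766418187254247 0.4843948332512197 0.4799353809791786 37
-0.02 0.4781689822560523 0.4899675258830364 0.4833891584476891 48
0.02 0.4778156980638271 0.4818833095816819 0.4798314257829939 30
-0.22 0.5852992980124544 0.5918752725341037 0.588471982181969 40
-0.18 0.5856060469051536 0.5915807134247092 0.5884949893748127 39
-0.14 0.5866453632410568 0.5913724285074833 0.588958730211604 32
-0.1 0.5865152585668025 0.5908890501662055 0.5887131358007913 30
-0.06 0.5864059156736259 0.5932129441150247 0.5891542433126007 34
-0.02 0.5850138545262776 0.5928737098819216 0.58960934549045 40
0.02 0.5868494276393936 0.5925351576101201 0.5899838201051837 32
```

```bash
python3 -m handwheel '[[[0.0117,0.0385,0.002,0,0,-0.0472,0.05],[0.0117,0.0385,0.002,0,0,-0.0472,0.05],[0.0117,0.0385,0.002,0,0,-0.0472,0.05],[0.0117,0.0385,0.002,0,0,-0.0472,0.05],[0.0117,0.0385,0.002,0,0,-0.0472,0.05],[0.0117,0.0385,0.002,0,0,-0.0472,0.05],[0.0117,0.0385,0.002,0,0,-0.0472,0.05],[0.0117,0.0385,0.002,0,0,-0.0472,0.05],[0.0117,0.0385,0.002,0,0,-0.0472,0.05],[0.0117,0.0385,0.002,0,0,-0.0472,0.05]]]' 60
```

```text
clock: 1.73
tcp_pos: [0.4197, -0.2165, 0.3244]
orientation: [3.141, -0.015, 0.001]
contact_force: [0.2, -0.0, -0.3]
grip_width: 0.05
```

```bash
python3 -m handwheel '[[[0.0117,0.0384,0.002,0,0,0,0.05],[0.0117,0.0384,0.002,0,0,0,0.05],[0.0117,0.0384,0.002,0,0,0,0.05],[0.0117,0.0384,0,0,0,0,0.05],[0.0117,0.0384,0,0,0,0,0.05],[0.0117,0.0384,0,0,0,0,0.05],[0.0117,0.0384,0,0,0,0,0.05],[0.0117,0.0384,0,0,0,0,0.05],[0.0116,0.0384,-0.01,0,0,0,0.05],[0.0116,0.0384,-0.01,0,0,0,0.05]]]' 60
python3 - <<'E'
from h import *
o=r.get_obs();print(o["tcp_pos"],o["joints"])
im,d=r.grab_frame("wrist");cv2.imwrite("pics/w1.png",im[:,:,::-1])
X=cloud("wrist",d,o);np.save("w1X.npy",X)
E
```

```text
clock: 2.57
tcp_pos: [0.5371, 0.1676, 0.3105]
orientation: [-3.141, 0.012, -0.003]
contact_force: [0.8, -0.3, 0.5]
grip_width: 0.0503
[0.53707665 0.16760466 0.31048495] [-0.09531606  0.3138352  -0.39134404  1.80094043  0.13665997  1.05103846
 -2.11574008]
```

View pics/w1.png

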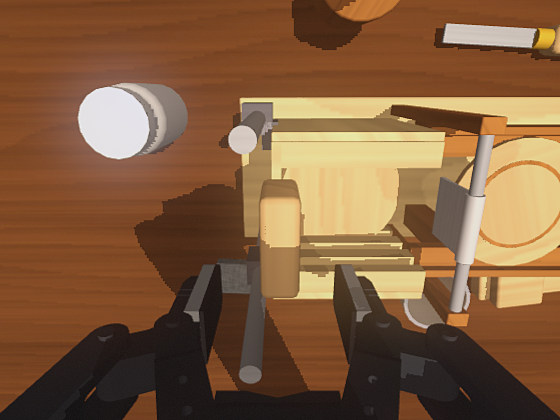

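Run:
```python
from h import *
np.set_printoptions(precision=4,suppress=True)
X=np.load("w1X.npy");P=X.reshape(-1,3);P=P[~np.isnan(P[:,0])]
def sel(x0,x1,y0,y1,z0,z1):
    return P[(P[:,0]>x0)&(P[:,0]<x1)&(P[:,1]>y0)&(P[:,1]<y1)&(P[:,2]>z0)&(P[:,2]<z1)]
q=sel(.49,.585,.145,.19,.2,.22);print(q.min(0),q.max(0),np.median(q,0),cv2.minAreaRect((q[:,:2]*1000).astype(np.float32)))
q=sel(.50,.57,.07,.14,.085,.105);print("fixed disc z",np.median(q[:,2]))
q=sel(.475,.598,.035,.06,.171,.182);print("bar fit",len(q),np.polyfit(q[:,0],q[:,1],1),q[:,1].mean(),q[:,0].mean(),np.median(q[:,2]))
q=sel(.50,.59,-.05,.04,.124,.14);print("disc z",np.median(q[:,2]))
for a,b in((.46,.49),(.585,.61)):
    q=sel(a,b,.17,.2,.222,.24);print("col",len(q),q.mean(0))
    q=sel(a,b,.03,.07,.178,.19);print("post",len(q),q.mean(0))
```

```text
[0.5091 0.1548 0.2   ] [0.5685 0.1771 0.2093] [0.5421 0.1659 0.207 ] ((538.7337646484375, 165.962646484375), (22.042461395263672, 59.415771484375), 89.59051513671875)
fixed disc z 0.09435194214256713
bar fit 3375 [-0.006   0.0529] 0.049700264488022845 0.5397610494848504 0.1773541975255624
disc z 0.13013325029259745
col 485 [0.478  0.1822 0.2268]
post 300 [0.476  0.0488 0.1796]
col 668 [0.6006 0.1814 0.2275]
post 511 [0.5998 0.0483 0.1795]
```

```bash
python3 -m handwheel '[[[0,-0.0005,-0.02,0,0,0,0.05],[0,-0.0005,-0.02,0,0,0,0.05],[0,0,-0.015,0,0,0,0.05],[0,0,-0.009,0,0,0,0.05],[0,0,0,0,0,0,0.015],[0,0,0,0,0,0,0.015],[0,0,0,0,0,0,0.015],[0,0,0,0,0,0,0.015],[0,0,0,0,0,0,0.015],[0,0,0,0,0,0,0.015]]]' 60
python3 - <<'E'
from h import *
o=r.get_obs();print(o["tcp_pos"],o["grip_width"],o["contact_force"])
im,d=r.grab_frame("wrist");cv2.imwrite("pics/w2.png",im[:,:,::-1])
X=cloud("wrist",d,o);np.save("w2X.npy",X)
im,d=r.grab_frame("scene");cv2.imwrite("pics/s2.png",im[150:,180:420,::-1].repeat(2,0).repeat(2,1))
E
```

```text
clock: 3.45
tcp_pos: [0.5365, 0.1662, 0.2467]
orientation: [-3.139, 0.009, -0.002]
contact_force: [2.2, 5.4, -5.7]
grip_width: 0.0211
[0.53645343 0.1662348  0.24665964] 0.02113272008417624 [ 2.16683664  5.44019068 -5.73535284]
```

View pics/w2.png

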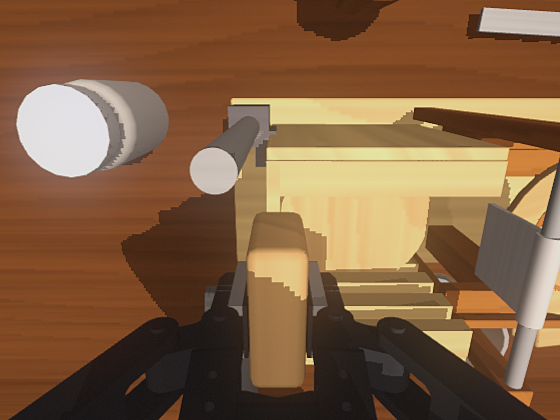

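View pics/s2.png

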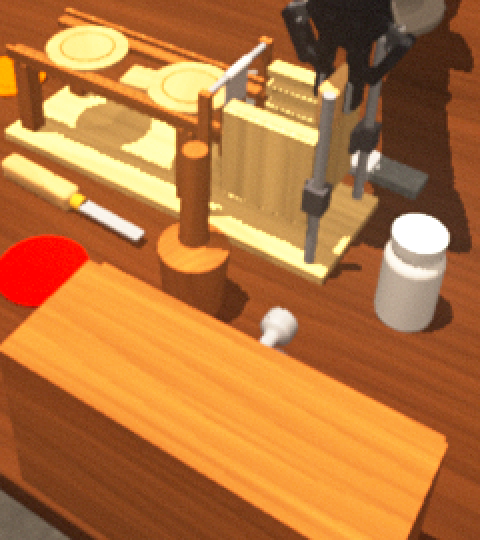

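```bash
python3 -m handwheel '[[[0,0,0.002,0,0,0,0.015],[0,0,0.002,0,0,0,0.015],[0,0,0.002,0,0,0,0.015],[0,0,0.002,0,0,0,0.015],[0,0,0,0,0,0,0.015],[0,0,0,0,0,0,0.015]]]' 60
python3 - <<'E'
from h import *
o=r.get_obs();print(o["tcp_pos"],o["grip_width"],o["contact_force"])
im,d=r.grab_frame("wrist")
X=cloud("wrist",d,o);np.save("w3X.npy",X)
for f in("w2X.npy","w3X.npy"):
    P=np.load(f).reshape(-1,3);P=P[~np.isnan(P[:,0])]
    def med(a,b,c,dd,e,g):
        q=P[(P[:,0]>a)&(P[:,0]<b)&(P[:,1]>c)&(P[:,1]<dd)&(P[:,2]>e)&(P[:,2]<g)];return np.round(np.median(q[:,2]),4),len(q)
    print("disc",med(.50,.57,.07,.14,.085,.112),"col",med(.585,.61,.17,.2,.222,.24),"handle",med(.54,.565,.158,.174,.2,.225),"sidewall",med(.57,.61,.07,.14,.155,.18))
E
```

```text
clock: 4.05
tcp_pos: [0.5365, 0.1662, 0.2541]
orientation: [-3.139, 0.009, -0.002]
contact_force: [3.2, 6.0, -11.0]
grip_width: 0.0209
[0.53646284 0.16620035 0.25412156] 0.02094078953430212 [  3.24081811   6.00315707 -11.027511  ]
disc (np.float64(0.0945), 8290) col (np.float64(0.2276), 1926) handle (np.float64(0.2073), 2866) sidewall (np.float64(0.1623), 8146)
disc (np.float64(0.1018), 7798) col (np.float64(0.2276), 1650) handle (np.float64(0.2148), 2874) sidewall (np.float64(0.1697), 8533)
```

```bash
python3 -m handwheel '[[[0,0,0,0,0,0,0.05],[0,0,0,0,0,0,0.05],[0,0,0,0,0,0,0.05],[0,0,0.02,0,0,0,0.05],[0,0,0.03,0,0,0,0.05],[0,0,0.02,0,0,0,0.0],[0,-0.02,0.003,0,0,0.12,0.0],[0,-0.03,0.0,0,0,0.12,0.0],[0,-0.035,0,0,0,0.12,0.0],[0,-0.035,0,0,0,0.12,0.0]]]' 60
python3 - <<'E'
from h import *
o=r.get_obs();print(o["tcp_pos"],o["grip_width"],o["contact_force"])
im,d=r.grab_frame("top");X=cloud("top",d);cv2.imwrite("pics/t3.png",im[:,:,::-1])
P=X.reshape(-1,3);P=P[~np.isnan(P[:,0])]
def med(a,b,c,dd,e,g):
    q=P[(P[:,0]>a)&(P[:,0]<b)&(P[:,1]>c)&(P[:,1]<dd)&(P[:,2]>e)&(P[:,2]<g)];return np.round(np.median(q[:,2]),4),len(q)
print("disc",med(.50,.57,.07,.14,.085,.112),"handle",med(.51,.565,.158,.174,.2,.225),"sidewall",med(.58,.61,.07,.14,.155,.18))
E
```

```text
clock: 4.93
tcp_pos: [0.5364, 0.044, 0.328]
orientation: [3.052, 0.743, 0.003]
contact_force: [1.3, 0.1, -0.4]
grip_width: 0.0001
[0.53643173 0.04403265 0.32796368] 6.433244226057954e-05 [ 1.31391274  0.11438189 -0.37309516]
disc (np.float64(nan), 0) handle (np.float64(nan), 0) sidewall (np.float64(nan), 0)
  return _methods._mean(a, axis=axis, dtype=dtype,
  ret = ret.dtype.type(ret / rcount)
```

View pics/t3.png

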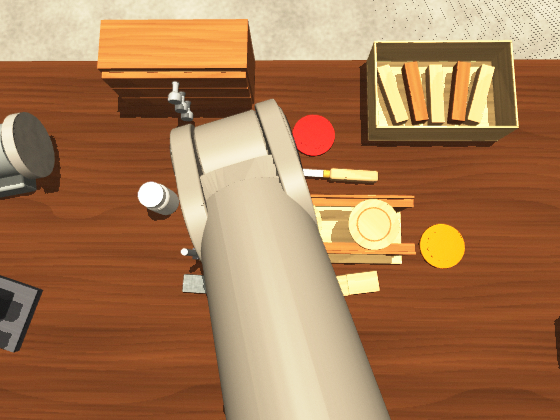

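```bash
python3 -m handwheel '[[[0,-0.019,0,0,0,0.121,0.0],[0,-0.019,0,0,0,0.121,0.0],[0,-0.019,0,0,0,0.121,0.0],[0,-0.019,0,0,0,0.121,0.0],[0,-0.019,0,0,0,0.121,0.0],[0,-0.019,0,0,0,0.121,0.0],[0,-0.019,0,0,0,0.121,0.0],[0,-0.019,0,0,0,0.121,0.0],[-0.001,-0.015,0,0,0,0.121,0.0],[0,0,-0.01,0.108,0,0,0.0]]]' 60
python3 -m handwheel '[[[0,0,-0.01,0.108,0,0,0.0],[0,0,-0.015,0.108,0,0,0.0],[0,0,-0.015,0.108,0,0,0.0],[0,0,-0.015,0.108,0,0,0.0],[0,0,-0.015,0.106,0,0,0.0],[0,0,0,0,0,0,0.0]]]' 60
python3 - <<'E'
from h import *
o=r.get_obs();print(o["tcp_pos"],o["joints"]);print(Ro.from_rotvec(o["orientation"]).as_matrix().round(3))
for n in("wrist","scene"):
    im,d=r.grab_frame(n);cv2.imwrite(f"pics/{n}4.png",im[:,:,::-1])
    np.save(f"{n}4X.npy",cloud(n,d,o))
E
```

```text
clock: 5.82
tcp_pos: [0.5364, -0.1223, 0.3195]
orientation: [-2.174, -2.165, -0.119]
contact_force: [0.1, 1.1, -0.6]
grip_width: -0.0003
clock: 6.32
tcp_pos: [0.5333, -0.1259, 0.2422]
orientation: [-1.863, -1.824, -0.615]
contact_force: [-0.6, -1.4, -0.5]
grip_width: 0.0002
[ 0.53333282 -0.12588138  0.2422239 ] [ 0.8419942   0.5642308  -0.62123108  1.79874105 -0.34982623  1.08344007
  0.44542567]
[[ 0.021  1.    -0.002]
 [ 0.795 -0.016  0.606]
 [ 0.606 -0.014 -0.795]]
```

View pics/wrist4.png

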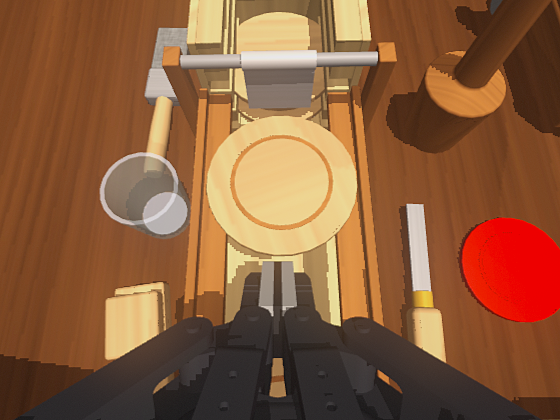

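View pics/scene4.png

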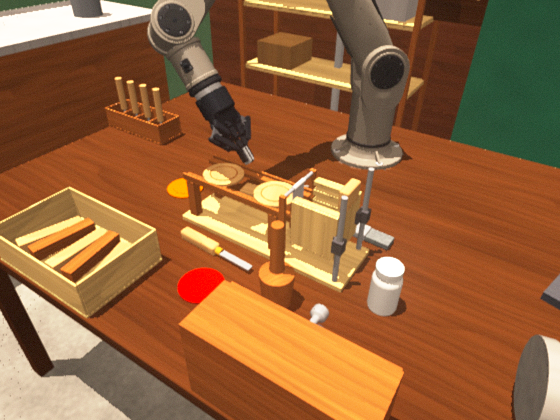

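```bash
cat > chk.py <<'E'
from h import *
np.set_printoptions(precision=4,suppress=True)
import sys
o=r.get_obs();T=r.get_calibration("wrist")
X=np.load("wrist4X.npy")
R=Ro.from_rotvec(o["orientation"]).as_matrix();p=o["tcp_pos"]
Y=(X-p)@R   # tool coords
for v in (258,262,264,266,270,280,290,300):
    print(v,[Y[v,u] for u in (266,277,288)])
P=X.reshape(-1,3);P=P[~np.isnan(P[:,0])]
def med(a,b,c,dd,e,g):
    q=P[(P[:,0]>a)&(P[:,0]<b)&(P[:,1]>c)&(P[:,1]<dd)&(P[:,2]>e)&(P[:,2]<g)];return np.round(np.median(q[:,2]),4),len(q)
print("fixed",med(.50,.57,.07,.14,.09,.112),"disc",med(.50,.57,-.05,.03,.12,.14))
q=P[(P[:,0]>.48)&(P[:,0]<.59)&(P[:,1]>-.07)&(P[:,1]<.04)&(abs(P[:,2]-.131)<.003)]
print("trail y",np.percentile(q[:,1],[0.2,1]),"x ext",np.percentile(q[:,0],[.5,99.5]),"lead",np.percentile(q[:,1],[99.5]))
q=P[(P[:,0]>.475)&(P[:,0]<.598)&(P[:,1]>.035)&(P[:,1]<.06)&(P[:,2]>.17)&(P[:,2]<.185)];print("bar",np.median(q,0))
E
python3 chk.py
```

```text
258 [array([-0.0747, -0.0119,  0.236 ]), array([-0.0747, -0.0015,  0.2358]), array([-0.075 ,  0.0089,  0.2364])]
262 [array([ 0.0056, -0.0052,  0.0694]), array([ 0.0055, -0.0004,  0.0695]), array([0.0055, 0.0043, 0.0695])]
264 [array([ 0.0055, -0.0051,  0.0677]), array([ 0.005 , -0.0004,  0.0687]), array([0.0051, 0.0043, 0.0684])]
266 [array([ 0.0053, -0.0051,  0.0663]), array([ 0.0052, -0.0004,  0.0665]), array([0.0053, 0.0042, 0.0663])]
270 [array([ 0.0053, -0.005 ,  0.0629]), array([ 0.0054, -0.0004,  0.0626]), array([0.0054, 0.0041, 0.0626])]
280 [array([ 0.0046, -0.0047,  0.0559]), array([ 0.005 , -0.0004,  0.0552]), array([0.0051, 0.0039, 0.0549])]
290 [array([ 0.0048, -0.0045,  0.0482]), array([ 0.0049, -0.0004,  0.048 ]), array([0.0052, 0.0037, 0.0475])]
300 [array([ 0.0052, -0.0043,  0.0409]), array([ 0.0055, -0.0004,  0.0404]), array([0.0052, 0.0035, 0.0409])]
fixed (np.float64(0.1017), 1912) disc (np.float64(0.13), 11724)
trail y [-0.0685 -0.0614] x ext [0.4804 0.5897] lead [0.0371]
bar [0.5365 0.0453 0.177 ]
```

```bash
python3 -m handwheel '[[[0.0015,0.008,-0.01,0,-0.007,0.005,0.0],[0,0.002,-0.01,0,-0.007,0.005,0.0],[0,0,-0.01,0,0,0,0.0],[0,0,-0.01,0,0,0,0.0],[0,0,0,0,0,0,0]]]' 60
python3 - <<'E'
from h import *
o=r.get_obs();print(o["tcp_pos"]);print(Ro.from_rotvec(o["orientation"]).as_matrix().round(3))
im,d=r.grab_frame("wrist");cv2.imwrite("pics/w5.png",im[:,:,::-1])
X=cloud("wrist",d,o);np.save("wrist4X.npy",X)
E
python3 chk.py
```

```text
clock: 6.83
tcp_pos: [0.5361, -0.1115, 0.2054]
orientation: [-1.848, -1.856, -0.623]
contact_force: [-0.4, 0.5, 0.2]
grip_width: 0.0001
[ 0.53608774 -0.11150646  0.20544492]
[[-0.005  1.     0.003]
 [ 0.799  0.002  0.601]
 [ 0.601  0.005 -0.799]]
258 [array([-0.0015, -0.0047,  0.0951]), array([-0.0012,  0.001 ,  0.0946]), array([-0.0012,  0.0065,  0.0945])]
262 [array([ 0.0097, -0.0037,  0.0691]), array([0.0099, 0.001 , 0.0687]), array([0.0094, 0.0058, 0.0697])]
264 [array([ 0.0097, -0.0037,  0.0672]), array([0.0103, 0.001 , 0.066 ]), array([0.0097, 0.0057, 0.0672])]
266 [array([ 0.0098, -0.0036,  0.0652]), array([0.01  , 0.001 , 0.0649]), array([0.0099, 0.0056, 0.0651])]
270 [array([ 0.0095, -0.0035,  0.0623]), array([0.0094, 0.001 , 0.0624]), array([0.0094, 0.0055, 0.0624])]
280 [array([ 0.0099, -0.0033,  0.0536]), array([0.0091, 0.001 , 0.055 ]), array([0.0097, 0.0053, 0.0539])]
290 [array([ 0.0095, -0.0031,  0.0471]), array([0.0094, 0.001 , 0.0471]), array([0.0095, 0.0051, 0.047 ])]
300 [array([ 0.01  , -0.0028,  0.0397]), array([0.0101, 0.001 , 0.0396]), array([0.0093, 0.0049, 0.0408])]
fixed (np.float64(0.1017), 1461) disc (np.float64(0.13), 16987)
trail y [-0.0684 -0.0622] x ext [0.4804 0.5897] lead [0.0371]
bar [0.5359 0.0451 0.1769]
```

View pics/w5.png

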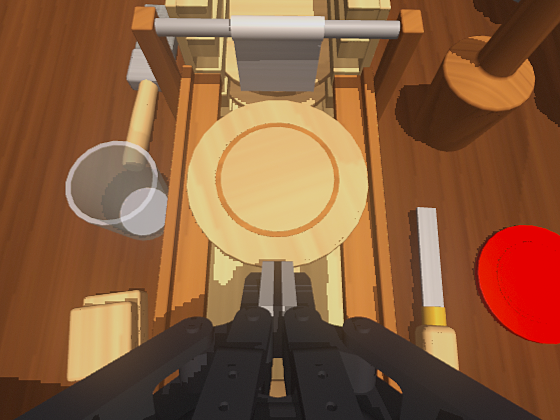

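```bash
python3 -m handwheel '[[[-0.001,-0.006,0,0,0,0,0],[0,0,0,0,0,0,0]]]' 60
```

```text
clock: 7.05
tcp_pos: [0.5361, -0.1193, 0.2071]
orientation: [-1.851, -1.856, -0.627]
contact_force: [0.3, -0.2, -0.0]
grip_width: -0.0001
```

```bash
python3 -m handwheel '[[[-0.001,0,-0.01,0,0,0,0],[0,0,-0.01,0,0,0,0],[0,0,-0.0095,0,0,0,0],[0,0,0,0,0,0,0],[0,0,0,0,0,0,0]]]' 60
python3 - <<'E'
from h import *
o=r.get_obs();print(o["tcp_pos"],o["contact_force"])
im,d=r.grab_frame("wrist");cv2.imwrite("pics/w6.png",im[:,:,::-1])
X=cloud("wrist",d,o);np.save("wrist4X.npy",X)
im,d=r.grab_frame("scene");cv2.imwrite("pics/s6.png",cv2.resize(im[140:260,180:340,::-1],None,fx=4.5,fy=4.5,interpolation=cv2.INTER_CUBIC))
E
python3 chk.py
```

```text
clock: 7.47
tcp_pos: [0.5344, -0.1176, 0.1764]
orientation: [-1.848, -1.854, -0.626]
contact_force: [0.3, 0.4, -0.3]
grip_width: -0.0001
[ 0.53439665 -0.11755447  0.17644406] [ 0.34485987  0.35950073 -0.25555545]
258 [array([-0.0417, -0.008 ,  0.1753]), array([-0.0415,  0.0004,  0.175 ]), array([-0.0416,  0.0087,  0.1752])]
262 [array([ 0.0092, -0.0041,  0.0699]), array([0.0096, 0.0007, 0.0692]), array([0.0095, 0.0054, 0.0694])]
264 [array([ 0.0095, -0.004 ,  0.0675]), array([0.0095, 0.0007, 0.0675]), array([0.0097, 0.0054, 0.0672])]
266 [array([ 0.01  , -0.0039,  0.0649]), array([0.0099, 0.0007, 0.0649]), array([0.0097, 0.0053, 0.0653])]
270 [array([ 0.0098, -0.0038,  0.0617]), array([0.0096, 0.0007, 0.0621]), array([0.0094, 0.0052, 0.0623])]
280 [array([ 0.0095, -0.0036,  0.0542]), array([0.0092, 0.0007, 0.0547]), array([0.0097, 0.005 , 0.0538])]
290 [array([ 0.0097, -0.0033,  0.0465]), array([0.0094, 0.0007, 0.047 ]), array([0.009 , 0.0048, 0.0478])]
300 [array([ 0.0095, -0.0031,  0.0404]), array([0.0099, 0.0008, 0.0398]), array([0.0096, 0.0046, 0.0402])]
fixed (np.float64(0.1015), 1073) disc (np.float64(0.13), 21773)
trail y [-0.0694 -0.0646] x ext [0.4804 0.5897] lead [0.037]
bar [nan nan nan]
  return _methods._mean(a, axis=axis, dtype=dtype,
  ret = um.true_divide(
```

View pics/w6.png

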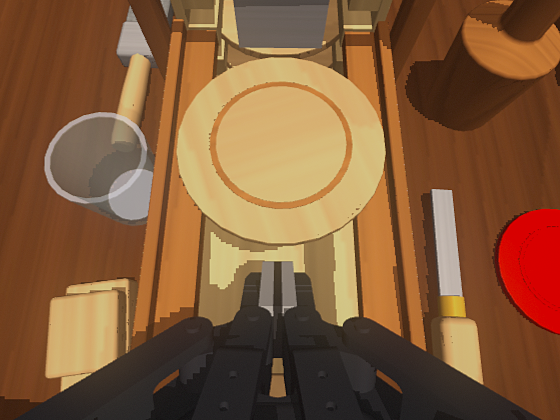

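View pics/s6.png

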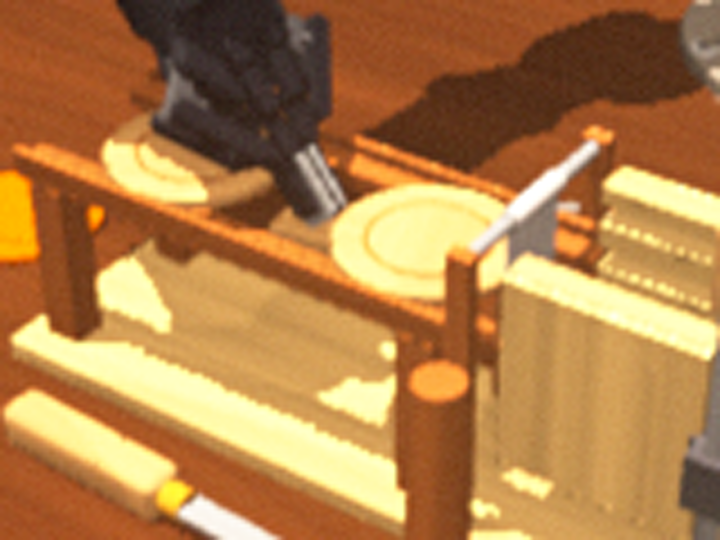

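```bash
python3 -m handwheel '[[[0,0.005,0.001,0,0,0,0],[0,0.005,0,0,0,0,0],[0,0.005,0,0,0,0,0],[0,0.005,0,0,0,0,0],[0,0.005,0,0,0,0,0],[0.0005,0.005,0,0,0,0,0],[0,0.005,0,0,0,0,0],[0,0.005,0,0,0,0,0],[0,0.005,0,0,0,0,0],[0,0,0,0,0,0,0]]]' 60
python3 - <<'E'
from h import *
o=r.get_obs();print(o["tcp_pos"],o["contact_force"])
im,d=r.grab_frame("wrist");cv2.imwrite("pics/w7.png",im[:,:,::-1])
X=cloud("wrist",d,o);np.save("wrist4X.npy",X)
im,d=r.grab_frame("scene");cv2.imwrite("pics/s7.png",cv2.resize(im[140:260,200:360,::-1],None,fx=4.5,fy=4.5,interpolation=cv2.INTER_CUBIC))
E
```

```text
clock: 8.4
tcp_pos: [0.5352, -0.0714, 0.1786]
orientation: [-1.847, -1.857, -0.626]
contact_force: [0.2, 0.3, -0.6]
grip_width: 0.0001
[ 0.53522694 -0.07135362  0.1785806 ] [ 0.24861594  0.30252083 -0.61167156]
```

View pics/w7.png

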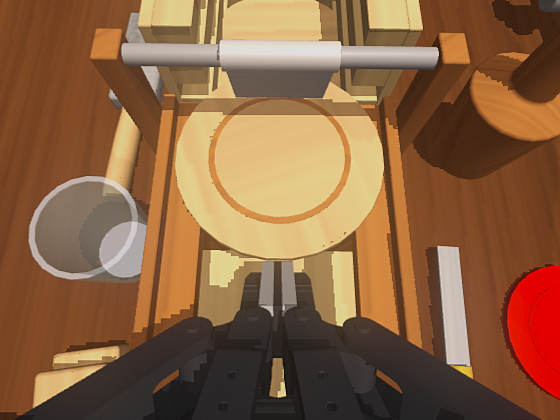

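View pics/s7.png

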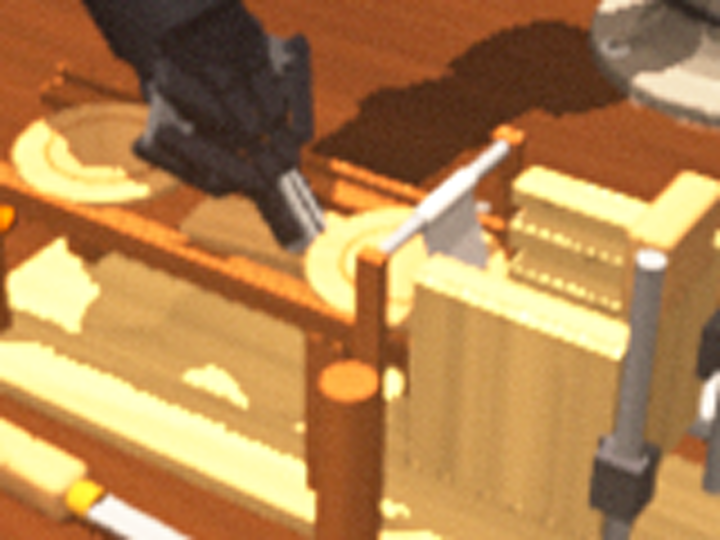

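```bash
python3 -m handwheel '[[[0,0.005,-0.001,0,0,0,0],[0,0.005,0,0,0,0,0],[0,0.005,0,0,0,0,0],[0,0.005,-0.001,0,0,0,0],[0,0.005,0,0,0,0,0],[0,0.005,0,0,0,0,0],[0,0.005,0,0,0,0,0],[0,0.005,0,0,0,0,0],[0,0.005,0,0,0,0,0],[0,0,0,0,0,0,0]]]' 60
python3 - <<'E'
from h import *
o=r.get_obs();print(o["tcp_pos"],o["contact_force"])
im,d=r.grab_frame("wrist");cv2.imwrite("pics/w8.png",im[:,:,::-1])
X=cloud("wrist",d,o);np.save("wrist4X.npy",X)
E
```

```text
clock: 9.33
tcp_pos: [0.5352, -0.0263, 0.1766]
orientation: [-1.847, -1.857, -0.627]
contact_force: [0.0, -0.6, -0.7]
grip_width: 0.0002
[ 0.53517878 -0.02631615  0.1766242 ] [ 0.00704254 -0.58093144 -0.72597616]
```

View pics/w8.png

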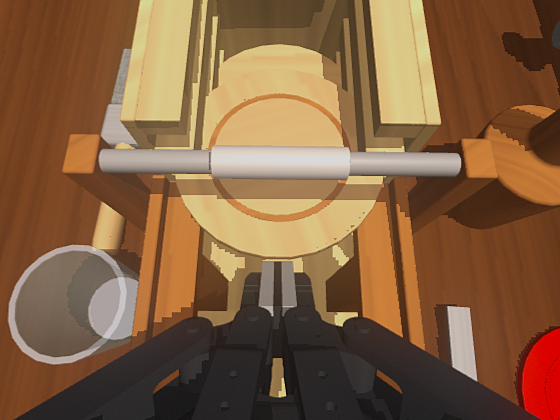

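```bash
python3 -m handwheel '[[[0,0.005,0,0,0,0,0],[0,0.005,0,0,0,0,0],[0,0.005,0,0,0,0,0],[0.0005,0.005,0,0,0,0,0],[0,0.005,0,0,0,0,0],[0,0.005,0,0,0,0,0],[0,0.004,0,0,0,0,0],[0,0,0,0,0,0,0]]]' 60
python3 - <<'E'
from h import *
o=r.get_obs();print(o["tcp_pos"],o["contact_force"])
im,d=r.grab_frame("wrist");cv2.imwrite("pics/w9.png",im[:,:,::-1])
X=cloud("wrist",d,o);np.save("wrist4X.npy",X)
im,d=r.grab_frame("scene");cv2.imwrite("pics/s9.png",cv2.resize(im[140:260,230:390,::-1],None,fx=4.5,fy=4.5,interpolation=cv2.INTER_CUBIC))
E
```

```text
clock: 10.05
tcp_pos: [0.5357, 0.0075, 0.1766]
orientation: [-1.847, -1.857, -0.627]
contact_force: [-0.1, -0.1, 0.5]
grip_width: -0.0001
[0.53573018 0.00748201 0.17657884] [-0.11646507 -0.08815186  0.49389457]
```

View pics/w9.png

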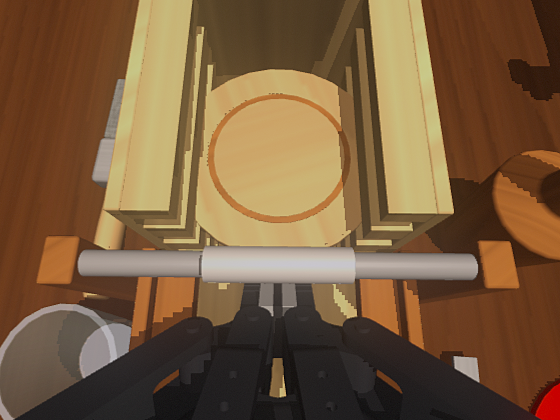

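View pics/s9.png

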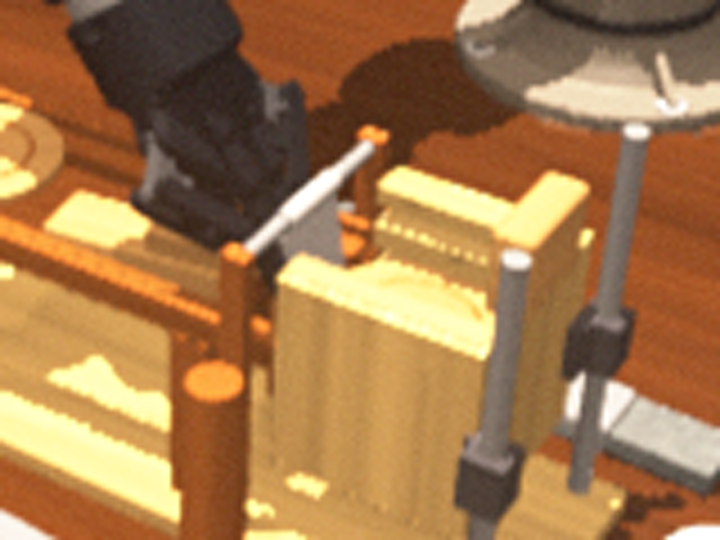

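```bash
python3 -m handwheel '[[[0,0.002,0,0,0,0,0],[0,0.002,0,0,0,0,0],[0,0.001,0,0,0,0,0],[0,0.001,0,0,0,0,0],[0,0,0,0,0,0,0]]]' 60; python3 -m handwheel '[[[0,0.001,0,0,0,0,0],[0,0.0005,0,0,0,0,0]]]' 60
```

```text
clock: 10.57
tcp_pos: [0.5359, 0.0123, 0.1764]
orientation: [-1.849, -1.856, -0.627]
contact_force: [-0.2, 0.1, -0.1]
grip_width: 0.0001
clock: 10.73
tcp_pos: [0.5359, 0.0137, 0.1764]
orientation: [-1.849, -1.856, -0.627]
contact_force: [-0.3, -1.6, -0.5]
grip_width: 0.0002
```

```bash
python3 -m handwheel '[[[0,0.001,0,0,0,0,0],[0,0,0,0,0,0,0]]]' 60; python3 -m handwheel '[[[0,0.001,0,0,0,0,0],[0,0,0,0,0,0,0]]]' 60
python3 - <<'E'
from h import *
o=r.get_obs();print(o["tcp_pos"],o["contact_force"])
im,d=r.grab_frame("wrist");cv2.imwrite("pics/w10.png",im[:,:,::-1])
X=cloud("wrist",d,o);np.save("w10X.npy",X)
P=X.reshape(-1,3);P=P[~np.isnan(P[:,0])]
q=P[(abs(P[:,0]-.536)<.01)&(P[:,1]>.06)]
for y in np.arange(.06,.18,.008):
    s=q[(abs(q[:,1]-y)<.004)]
    if len(s):print(round(y,3),np.percentile(s[:,2],[5,50,95]).round(4))
E
```

```text
clock: 10.9
tcp_pos: [0.5359, 0.0148, 0.1765]
orientation: [-1.849, -1.856, -0.627]
contact_force: [-0.2, -1.9, -0.3]
grip_width: -0.0001
clock: 11.07
tcp_pos: [0.536, 0.0151, 0.1763]
orientation: [-1.85, -1.856, -0.626]
contact_force: [-0.1, -3.3, 1.2]
grip_width: 0.0002
[0.53597959 0.01510404 0.17632875] [-0.07979818 -3.28463926  1.18500495]
0.06 [0.1347 0.1401 0.1451]
0.068 [0.1267 0.1279 0.1321]
0.076 [0.1268 0.1278 0.1288]
0.084 [0.1271 0.1282 0.1293]
0.092 [0.1275 0.1284 0.1294]
0.1 [0.1275 0.1284 0.1294]
0.108 [0.1275 0.1284 0.1293]
0.116 [0.1275 0.1284 0.1293]
0.124 [0.1275 0.1283 0.1293]
0.132 [0.1274 0.1284 0.1292]
0.14 [0.1275 0.1284 0.1292]
0.148 [0.1271 0.128  0.1291]
0.156 [0.1271 0.1719 0.1771]
0.164 [0.1276 0.1457 0.1614]
```

View pics/w10.png

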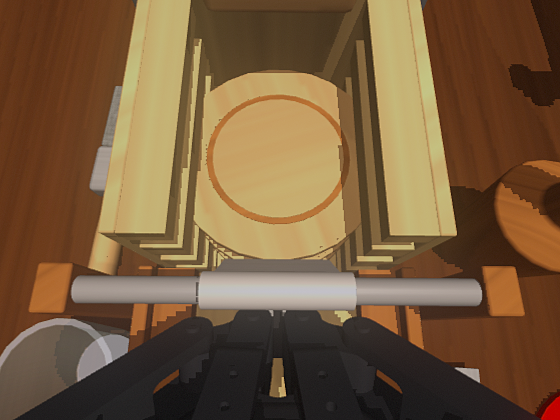

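```bash
python3 -m handwheel '[[[0,-0.008,0,0,0,0,0],[0,-0.012,0,0,0,0,0],[0,-0.015,0,0,0,0,0],[0,-0.015,0,0,0,0,0],[0,-0.015,0,0,0,0,0],[0,0,0.025,0,0,0,0],[0,0,0.035,0,0,0,0],[0,0,0.035,0,0,0,0],[0,0,0.035,0,0,0,0],[0,0,0.02,0,0,0,0]]]' 60
python3 - <<'E'
from h import *
o=r.get_obs();print(o["tcp_pos"],o["contact_force"])
im,d=r.grab_frame("wrist");cv2.imwrite("pics/w11.png",im[:,:,::-1])
im,d=r.grab_frame("scene");cv2.imwrite("pics/s11.png",cv2.resize(im[140:260,230:390,::-1],None,fx=4.5,fy=4.5,interpolation=cv2.INTER_CUBIC))
E
```

```text
clock: 11.95
tcp_pos: [0.5369, -0.0507, 0.3303]
orientation: [-1.851, -1.858, -0.63]
contact_force: [0.8, 0.0, 0.4]
grip_width: -0.0002
[ 0.53685366 -0.05066547  0.33026857] [0.8120169  0.02080116 0.36084336]
```

View pics/w11.png

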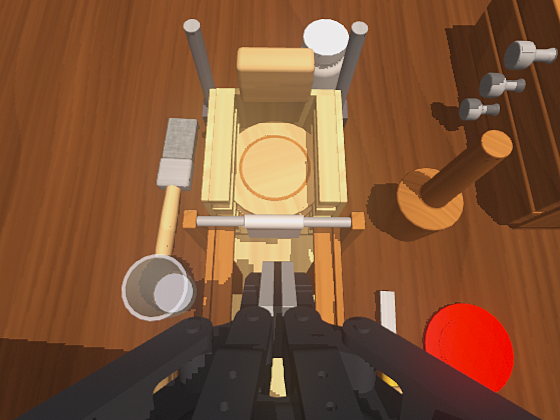

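View pics/s11.png

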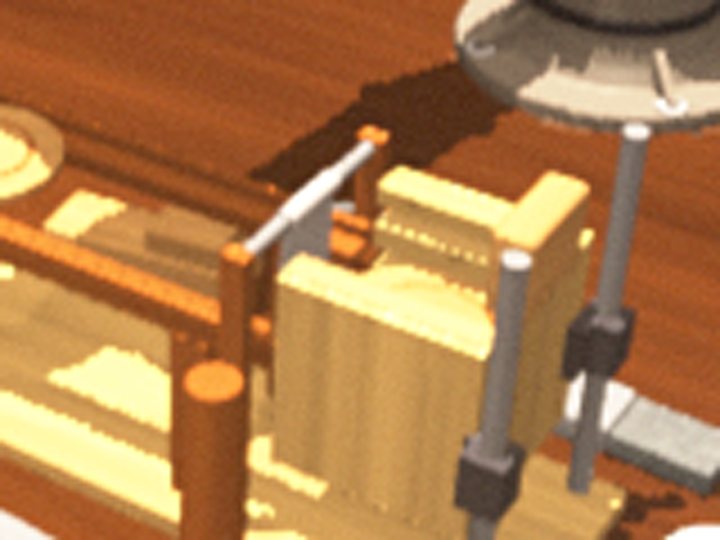

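```bash
python3 -m handwheel '[[[0,0.012,0,-0.107,0,0,0],[0,0.012,0,-0.107,0,0,0],[0,0.012,0,-0.107,0,0,0],[0,0.012,0,-0.107,0,0,0],[0,0.012,0,-0.107,0,0,0],[0,0.012,0,-0.107,0,0,0],[0,0.012,0,0,0,-0.121,0],[0,0.012,0,0,0,-0.121,0],[0,0.012,0,0,0,-0.121,0],[0,0.012,0,0,0,-0.121,0]]]' 60
python3 -m handwheel '[[[0,0.012,0,0,0,-0.121,0],[0,0.012,0,0,0,-0.121,0],[0,0.012,0,0,0,-0.121,0],[0,0.012,0,0,0,-0.121,0],[0,0.012,0,0,0,-0.121,0.05],[0,0.012,0,0,0,-0.121,0.05],[0,0.012,0,0,0,-0.121,0.05],[0,0.012,0,0,0,-0.121,0.05],[0,0,0,0,0,-0.121,0.05],[0,0,0,0,0,0,0.05]]]' 60
python3 - <<'E'
from h import *
o=r.get_obs();print(o["tcp_pos"]);print(Ro.from_rotvec(o["orientation"]).as_matrix().round(3))
im,d=r.grab_frame("wrist");cv2.imwrite("pics/w12.png",im[:,:,::-1])
X=cloud("wrist",d,o);P=X.reshape(-1,3);P=P[~np.isnan(P[:,0])]
q=P[(abs(P[:,0]-.537)<.06)&(abs(P[:,1]-.166)<.03)&(P[:,2]>.205)&(P[:,2]<.222)&(abs(P[:,0]-.537)<.045)]
print(np.median(q,0),cv2.minAreaRect((q[:,:2]*1000).astype(np.float32)))
E
```

```text
clock: 12.88
tcp_pos: [0.5357, 0.0701, 0.3252]
orientation: [2.688, 1.622, 0.006]
contact_force: [0.7, 0.1, 0.0]
grip_width: -0.0
clock: 13.72
tcp_pos: [0.5358, 0.1664, 0.3253]
orientation: [3.135, -0.0, 0.003]
contact_force: [0.6, -0.2, -0.1]
grip_width: 0.0498
[0.53581239 0.16641344 0.32525684]
[[ 1.    -0.     0.002]
 [-0.    -1.    -0.006]
 [ 0.002  0.006 -1.   ]]
[0.54241488 0.16610533 0.21449466] ((538.8956298828125, 166.00733947753906), (22.010665893554688, 59.4216423034668), 89.79788208007812)
```

View pics/w12.png

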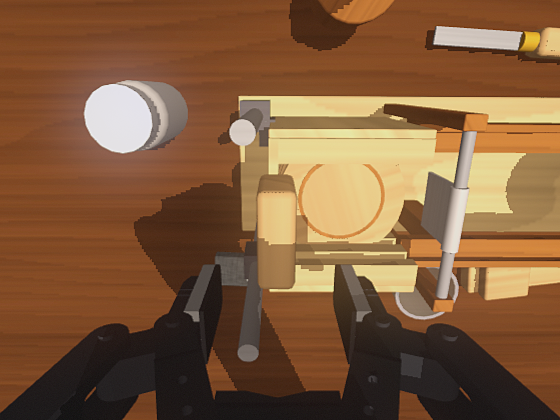

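```bash
python3 -m handwheel '[[[0.0005,0,-0.02,0,0,0,0.05],[0,0,-0.02,0,0,0,0.05],[0,0,-0.018,0,0,0,0.05],[0,0,-0.009,0,0,0,0.05],[0,0,0,0,0,0,0.015],[0,0,0,0,0,0,0.015],[0,0,0,0,0,0,0.015],[0,0,0,0,0,0,0.015],[0,0,0,0,0,0,0.015]]]' 60
python3 - <<'E'
from h import *
o=r.get_obs();print(o["tcp_pos"],o["grip_width"],o["contact_force"])
im,d=r.grab_frame("wrist");np.save("w13X.npy",cloud("wrist",d,o))
E
python3 -m handwheel '[[[0,0,-0.003,0,0,0,0.015],[0,0,-0.003,0,0,0,0.015],[0,0,-0.003,0,0,0,0.015],[0,0,-0.003,0,0,0,0.015],[0,0,-0.003,0,0,0,0.015],[0,0,-0.003,0,0,0,0.015],[0,0,-0.003,0,0,0,0.015],[0,0,-0.003,0,0,0,0.015],[0,0,-0.002,0,0,0,0.015],[0,0,0,0,0,0,0.015]]]' 60
cat > lv.py <<'E'
from h import *
import sys
o=r.get_obs();print(o["tcp_pos"],o["grip_width"],o["contact_force"])
im,d=r.grab_frame("wrist");np.save("w14X.npy",cloud("wrist",d,o));cv2.imwrite(f"pics/{sys.argv[1]}.png",im[:,:,::-1])
for f in("w13X.npy","w14X.npy"):
    P=np.load(f).reshape(-1,3);P=P[~np.isnan(P[:,0])]
    def med(a,b,c,dd,e,g):
        q=P[(P[:,0]>a)&(P[:,0]<b)&(P[:,1]>c)&(P[:,1]<dd)&(P[:,2]>e)&(P[:,2]<g)];return np.round(np.median(q[:,2]),4),len(q)
    print("disc",med(.52,.565,.08,.14,.09,.14),"col",med(.585,.61,.17,.2,.222,.24),"handle",med(.54,.565,.158,.174,.18,.225),"sidewall",med(.57,.61,.07,.14,.13,.18))
E
python3 lv.py w14
```

```text
clock: 14.52
tcp_pos: [0.5367, 0.1666, 0.26]
orientation: [3.137, 0.005, 0.008]
contact_force: [1.4, -0.2, -3.5]
grip_width: 0.0211
[0.53669819 0.16664833 0.25995609] 0.021121378547261864 [ 1.35732258 -0.15859596 -3.45860109]
clock: 15.4
tcp_pos: [0.5367, 0.1667, 0.2328]
orientation: [3.137, 0.005, 0.007]
contact_force: [2.2, 0.0, -2.1]
grip_width: 0.0211
[0.53668551 0.16666563 0.23280797] 0.021097507297045705 [ 2.18711809  0.01411424 -2.12648016]
disc (np.float64(0.1284), 6311) col (np.float64(0.2276), 1463) handle (np.float64(0.2148), 2665) sidewall (np.float64(0.1697), 8680)
disc (np.float64(0.1013), 6304) col (np.float64(0.2276), 2624) handle (np.float64(0.1877), 2668) sidewall (np.float64(0.1427), 7774)
```

```bash
python3 -m handwheel '[[[0,0,0.0005,0,0,0,0.015],[0,0,0.0005,0,0,0,0.015],[0,0,0.0005,0,0,0,0.015],[0,0,0,0,0,0,0.015]]]' 60
python3 lv.py w15
```

```text
clock: 15.78
tcp_pos: [0.5367, 0.1666, 0.2333]
orientation: [3.137, 0.005, 0.006]
contact_force: [6.9, 2.0, -12.6]
grip_width: 0.0214
[0.53668816 0.16661577 0.23332109] 0.02137245154789646 [  6.93712963   1.95456759 -12.56196169]
disc (np.float64(0.1284), 6311) col (np.float64(0.2276), 1463) handle (np.float64(0.2148), 2665) sidewall (np.float64(0.1697), 8680)
disc (np.float64(0.1018), 6311) col (np.float64(0.2276), 2611) handle (np.float64(0.1881), 2649) sidewall (np.float64(0.1431), 7792)
```

```bash
python3 -m handwheel '[[[0,0,0.0005,0,0,0,0.015],[0,0,0,0,0,0,0.015]]]' 60
python3 lv.py w16
```

```text
clock: 16.0
tcp_pos: [0.5367, 0.1666, 0.2337]
orientation: [3.137, 0.005, 0.006]
contact_force: [7.8, 1.8, -13.1]
grip_width: 0.0209
[0.53668084 0.16661337 0.23370709] 0.02089770327977132 [  7.79440345   1.84930303 -13.05548294]
disc (np.float64(0.1284), 6311) col (np.float64(0.2276), 1463) handle (np.float64(0.2148), 2665) sidewall (np.float64(0.1697), 8680)
disc (np.float64(0.1021), 6330) col (np.float64(0.2276), 2565) handle (np.float64(0.1885), 2665) sidewall (np.float64(0.1435), 7818)
```

```bash
python3 -m handwheel '[[[0,0,-0.0005,0,0,0,0.05],[0,0,0,0,0,0,0.05],[0,0,0,0,0,0,0.05],[0,0,0.02,0,0,0,0.05],[0,0,0.035,0,0,0,0.05],[0,0,0.035,0,0,0,0.0],[0,-0.02,0.01,0,0,0.121,0.0],[0,-0.024,0.0,0,0,0.121,0.0],[0,-0.024,0,0,0,0.121,0.0],[0,-0.024,0,0,0,0.121,0.0]]]' 60
python3 -m handwheel '[[[0,-0.024,0,0,0,0.121,0.0],[0,-0.024,0,0,0,0.121,0.0],[0,-0.024,0,0,0,0.121,0.0],[0,-0.024,0,0,0,0.121,0.0],[0,-0.024,0,0,0,0.121,0.0],[0,-0.024,0,0,0,0.121,0.0],[0,-0.024,0,0,0,0.121,0.0],[-0.001,-0.024,0,0,0,0.121,0.0],[-0.001,-0.024,0,0,0,0.119,0.0],[0,-0.024,0,0.108,0,0,0]]]' 60
python3 -m handwheel '[[[0,-0.024,0,0.108,0,0,0],[0,-0.024,-0.01,0.108,0,0,0],[0,-0.024,-0.02,0.108,0,0,0],[0,-0.024,-0.02,0.108,0,0,0],[0,-0.014,-0.02,0.106,0,0,0],[0,0,-0.01,0,0,0,0],[0,0,0,0,0,0,0]]]' 60
python3 - <<'E'
from h import *
o=r.get_obs();print(o["tcp_pos"],o["joints"].round(2));print(Ro.from_rotvec(o["orientation"]).as_matrix().round(3))
im,d=r.grab_frame("wrist");cv2.imwrite("pics/w17.png",im[:,:,::-1]);X=cloud("wrist",d,o)
im,d=r.grab_frame("top");cv2.imwrite("pics/t17.png",im[:,:,::-1]);
P=X.reshape(-1,3);P=P[~np.isnan(P[:,0])]
q=P[(P[:,0]>.48)&(P[:,0]<.59)&(P[:,1]>-.23)&(P[:,1]<-.09)&(abs(P[:,2]-.130)<.003)]
print("trail y",np.percentile(q[:,1],[0.2,1]),"x ext",np.percentile(q[:,0],[.5,99.5]),"lead",np.percentile(q[:,1],[99.5]))
E
```

```text
clock: 16.88
tcp_pos: [0.536, 0.074, 0.3356]
orientation: [3.042, 0.768, 0.009]
contact_force: [-0.1, -0.5, 0.2]
grip_width: 0.0003
clock: 17.72
tcp_pos: [0.5346, -0.1622, 0.3359]
orientation: [-2.148, -2.185, -0.129]
contact_force: [0.7, 1.5, -1.0]
grip_width: 0.0
clock: 18.3
tcp_pos: [0.5323, -0.2773, 0.2506]
orientation: [-1.85, -1.842, -0.627]
contact_force: [0.3, 0.1, -0.0]
grip_width: -0.0001
[ 0.53227684 -0.27726694  0.25062202] [ 0.92  0.64 -0.48  1.59 -0.3   1.3   0.6 ]
[[ 0.003  1.     0.003]
 [ 0.794 -0.004  0.608]
 [ 0.608  0.    -0.794]]
trail y [-0.22838061 -0.22128665] x ext [0.48031836 0.5896439 ] lead [-0.09729188]
```

View pics/w17.png

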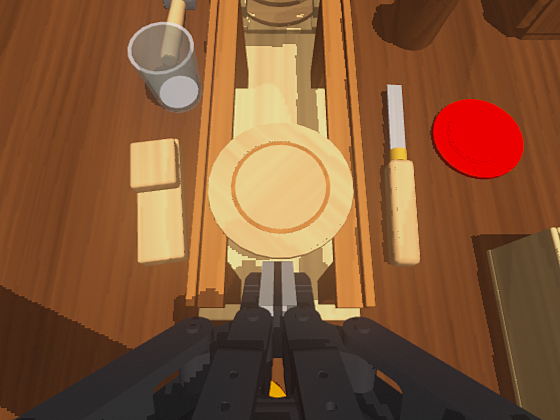

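View pics/t17.png

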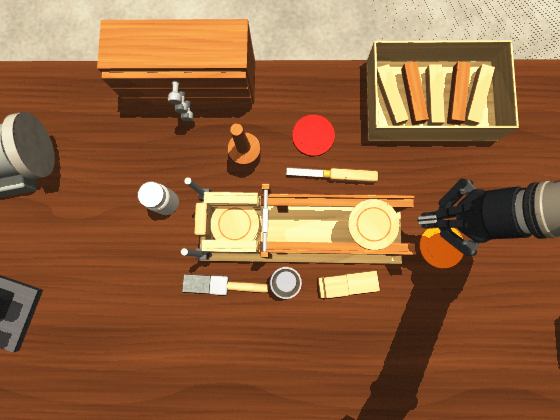

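```bash
python3 -m handwheel '[[[0.001,0.002,-0.02,0,0,0,0],[0.001,0.001,-0.02,0,0,0,0],[0,0,-0.02,0,0,0,0],[0,0,-0.012,0,0,0,0],[0,0,0,0,0,0,0],[0,0,0,0,0,0,0]]]' 60
python3 - <<'E'
from h import *
o=r.get_obs();print(o["tcp_pos"],o["contact_force"]);R=Ro.from_rotvec(o["orientation"]).as_matrix();print(R.round(3))
print("corner",o["tcp_pos"]+R@[.0097,0,.0705])
im,d=r.grab_frame("wrist");cv2.imwrite("pics/w18.png",im[:,:,::-1])
E
```

```text
clock: 18.9
tcp_pos: [0.5371, -0.2712, 0.1844]
orientation: [-1.847, -1.854, -0.629]
contact_force: [-0.5, -0.2, 0.2]
grip_width: 0.0004
[ 0.53712464 -0.27124651  0.18443927] [-0.45165426 -0.24597987  0.22657852]
[[-0.006  1.     0.005]
 [ 0.796  0.001  0.605]
 [ 0.605  0.007 -0.796]]
corner [ 0.53742622 -0.22088462  0.13416076]
```

View pics/w18.png

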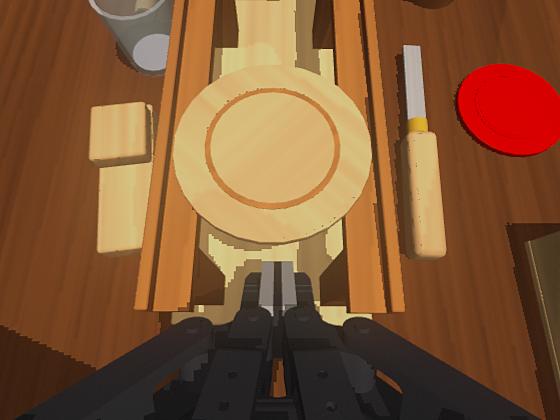

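```bash
python3 -m handwheel '[[[-0.0015,0,-0.004,0,0,0,0],[-0.0015,0,-0.003,0,0,0,0],[0,0,0,0,0,0,0],[0,0,0,0,0,0,0]]]' 60
python3 - <<'E'
from h import *
o=r.get_obs();R=Ro.from_rotvec(o["orientation"]).as_matrix()
print("tcp",o["tcp_pos"],"corner",o["tcp_pos"]+R@[.0097,0,.0705])
E
```

```text
clock: 19.28
tcp_pos: [0.5332, -0.2725, 0.1761]
orientation: [-1.849, -1.851, -0.629]
contact_force: [-0.1, -0.2, -0.6]
grip_width: 0.0001
tcp [ 0.53322728 -0.27251383  0.17605904] corner [ 0.53357632 -0.22213104  0.12580178]
```

```bash
python3 -m handwheel '[[[0.0005,0.004,0.001,0,0,0,0],[0,0.005,0,0,0,0,0],[0,0.006,0,0,0,0,0],[0,0.006,0,0,0,0,0],[0,0.006,0,0,0,0,0],[0,0.006,0,0,0,0,0],[0,0.006,0,0,0,0,0],[0,0.006,0,0,0,0,0],[0,0.006,0,0,0,0,0],[0,0.006,0,0,0,0,0]]]' 60
cat > c.py <<'E'
from h import *
import sys
o=r.get_obs();R=Ro.from_rotvec(o["orientation"]).as_matrix()
print("tcp",o["tcp_pos"],"corner",o["tcp_pos"]+R@[.0097,0,.0705],o["contact_force"])
im,d=r.grab_frame("wrist");cv2.imwrite(f"pics/{sys.argv[1]}.png",im[:,:,::-1]);np.save("cX.npy",cloud("wrist",d,o))
E
python3 c.py w20
```

```text
clock: 20.12
tcp_pos: [0.5339, -0.2147, 0.1769]
orientation: [-1.848, -1.851, -0.629]
contact_force: [-0.1, -0.2, -0.6]
grip_width: -0.0002
tcp [ 0.53388638 -0.21467859  0.1769099 ] corner [ 0.53421404 -0.16428819  0.12666012] [-0.0518423  -0.18920946 -0.61388572]
```

View pics/w20.png

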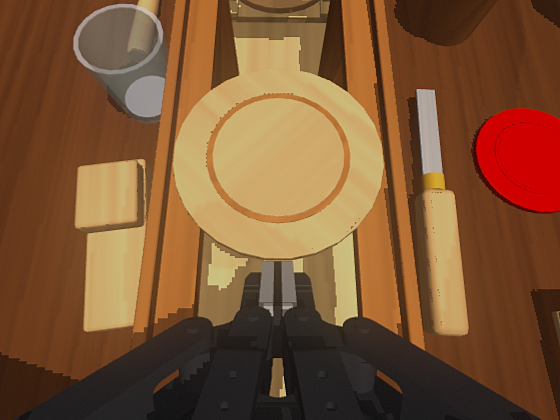

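```bash
python3 -m handwheel '[[[0,0.006,0,0,0,0,0],[0,0.006,0,0,0,0,0],[0,0.006,0,0,0,0,0],[0,0.006,0,0,0,0,0],[0.0005,0.006,0,0,0,0,0],[0,0.006,0,0,0,0,0],[0,0.006,0,0,0,0,0],[0,0.006,0,0,0,0,0],[0,0.006,0,0,0,0,0],[0,0.006,0,0,0,0,0]]]' 60
python3 -m handwheel '[[[0,0.006,0,0,0,0,0],[0,0.006,0,0,0,0,0],[0,0.006,0,0,0,0,0],[0,0.006,0,0,0,0,0],[0.0005,0.006,0,0,0,0,0],[0,0.006,0,0,0,0,0],[0,0.006,0,0,0,0,0],[0,0.005,0,0,0,0,0],[0,0.004,0,0,0,0,0],[0,0,0,0,0,0,0]]]' 60
python3 c.py w21
```

```text
clock: 21.0
tcp_pos: [0.5344, -0.1547, 0.1769]
orientation: [-1.848, -1.851, -0.629]
contact_force: [0.0, 0.0, -0.4]
grip_width: 0.0004
clock: 21.83
tcp_pos: [0.5348, -0.1031, 0.177]
orientation: [-1.846, -1.852, -0.629]
contact_force: [0.4, -0.3, -0.3]
grip_width: 0.0003
tcp [ 0.53480331 -0.10314879  0.17702342] corner [ 0.53506575 -0.05273275  0.12679897] [ 0.38732744 -0.2899384  -0.25942623]
```

View pics/w21.png

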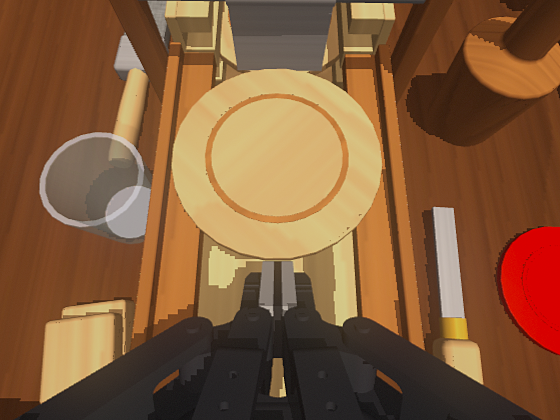

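Disc at the gate, flap just ahead of it (row ~60). Continue gently.

```bash
python3 -m handwheel '[[[0,0.005,0,0,0,0,0],[0,0.005,0,0,0,0,0],[0,0.005,0,0,0,0,0],[0,0.005,0,0,0,0,0],[0,0.005,0,0,0,0,0],[0,0.005,0,0,0,0,0],[0,0.005,0,0,0,0,0],[0,0.005,0,0,0,0,0],[0,0,0,0,0,0,0]]]' 60
python3 c.py w22
```

```text
clock: 22.63
tcp_pos: [0.5347, -0.0628, 0.1771]
orientation: [-1.846, -1.852, -0.629]
contact_force: [-0.2, 0.0, 1.1]
grip_width: 0.0001
tcp [ 0.53473105 -0.06278404  0.17710198] corner [ 0.53497253 -0.01235544  0.12689005] [-0.24105089  0.048082    1.08840451]
```

View pics/w22.png

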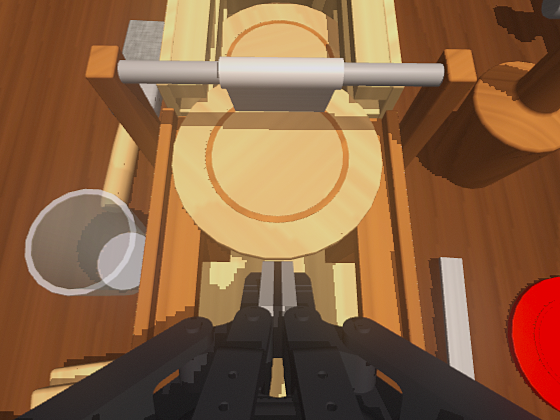

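```bash
python3 -m handwheel '[[[0,0.005,0,0,0,0,0],[0,0.005,0,0,0,0,0],[0,0.005,-0.0005,0,0,0,0],[0,0.005,0,0,0,0,0],[0.0005,0.005,0,0,0,0,0],[0,0.005,0,0,0,0,0],[0,0.005,0,0,0,0,0],[0,0,0,0,0,0,0]]]' 60
python3 c.py w23
```

```text
clock: 23.35
tcp_pos: [0.5352, -0.0277, 0.1766]
orientation: [-1.846, -1.852, -0.629]
contact_force: [-0.5, 0.2, -0.6]
grip_width: -0.0
tcp [ 0.53517544 -0.0277357   0.17657378] corner [0.53540984 0.02269557 0.12636449] [-0.51508008  0.19530254 -0.61790693]
```

View pics/w23.png

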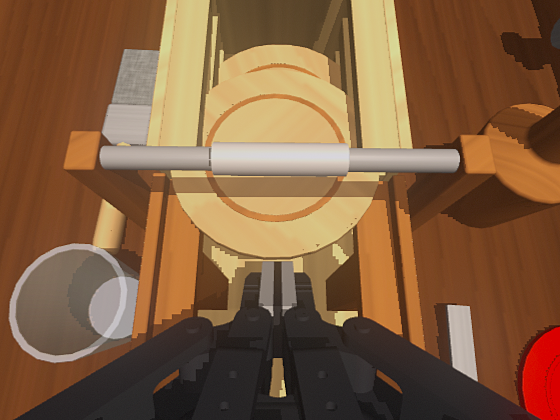

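```bash
python3 -m handwheel '[[[0,0.005,0,0,0,0,0],[0,0.005,0,0,0,0,0],[0,0.005,0,0,0,0,0],[0.0005,0.005,0,0,0,0,0],[0,0.005,0,0,0,0,0],[0,0.005,0,0,0,0,0],[0,0.004,0,0,0,0,0],[0,0.002,0,0,0,0,0],[0,0.002,0,0,0,0,0],[0,0,0,0,0,0,0]]]' 60
python3 -m handwheel '[[[0,0.001,0,0,0,0,0],[0,0.001,0,0,0,0,0],[0,0.001,0,0,0,0,0],[0,0,0,0,0,0,0]]]' 60
python3 c.py w24
```

```text
clock: 24.23
tcp_pos: [0.5359, 0.0091, 0.1765]
orientation: [-1.848, -1.852, -0.629]
contact_force: [-0.3, 0.1, 0.4]
grip_width: -0.0
clock: 24.57
tcp_pos: [0.536, 0.0117, 0.1764]
orientation: [-1.848, -1.851, -0.629]
contact_force: [0.1, -0.9, -0.4]
grip_width: -0.0002
tcp [0.53595974 0.0117463  0.17644848] corner [0.53630483 0.06213554 0.12619766] [ 0.05982747 -0.91140038 -0.39707925]
```

View pics/w24.png

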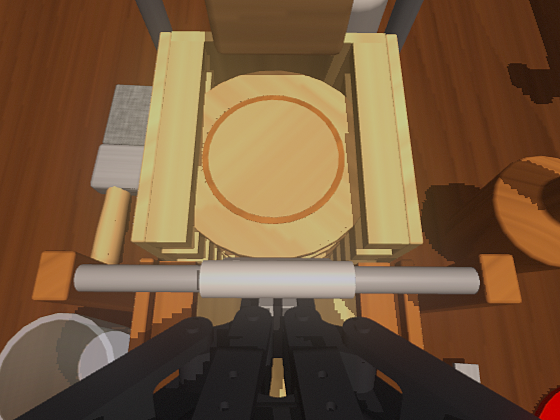

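```bash
python3 -m handwheel '[[[0,0.001,0,0,0,0,0],[0,0.001,0,0,0,0,0],[0,0,0,0,0,0,0]]]' 60; python3 -m handwheel '[[[0,0.001,0,0,0,0,0],[0,0,0,0,0,0,0]]]' 60;  python3 -m handwheel '[[[0,0.0007,0,0,0,0,0],[0,0,0,0,0,0,0]]]' 60
python3 c.py w25
```

```text
clock: 24.87
tcp_pos: [0.5359, 0.0139, 0.1764]
orientation: [-1.848, -1.851, -0.629]
contact_force: [-0.2, -0.7, -0.7]
grip_width: -0.0
clock: 25.03
tcp_pos: [0.5359, 0.0147, 0.1764]
orientation: [-1.848, -1.851, -0.629]
contact_force: [0.2, -0.8, 0.3]
grip_width: -0.0004
clock: 25.2
tcp_pos: [0.536, 0.0149, 0.1764]
orientation: [-1.849, -1.851, -0.629]
contact_force: [-0.7, -3.1, 0.5]
grip_width: 0.0001
tcp [0.53595363 0.01490797 0.17635543] corner [0.53631183 0.06526705 0.12607447] [-0.65301462 -3.06128814  0.45302951]
```

```bash
python3 -m handwheel '[[[0,-0.008,0,0,0,0,0],[0,-0.012,0,0,0,0,0],[0,-0.015,0,0,0,0,0],[0,-0.015,0,0,0,0,0],[0,-0.015,0,0,0,0,0],[0,-0.02,0.01,0,0,0,0],[0,-0.02,0.03,0,0,0,0],[0,-0.02,0.035,0,0,0,0],[0,-0.02,0.035,0,0,0,0],[0,-0.02,0.02,0,0,0,0]]]' 60
python3 c.py w26
python3 -m handwheel '[[[0,-0.035,0.01,0,0,0,0],[0,-0.035,0.01,0,0,0,0],[0,-0.035,0,0,0,0,0],[0,-0.035,0,0,0,0,0],[0,-0.035,0,0,0,0,0],[0,-0.02,0,0,0,0,0],[0,0,0,0,0,0,0],[0,0,0,0,0,0,0]]]' 60
python3 - <<'E'
from h import *
np.set_printoptions(precision=4,suppress=True)
im,d=r.grab_frame("top");X=cloud("top",d);cv2.imwrite("pics/t27.png",cv2.resize(im[90:300,100:440,::-1],None,fx=2.3,fy=2.3,interpolation=cv2.INTER_CUBIC))
Z=np.nan_to_num(X[...,2])
for l in("mallet","glue","tea","chisel","brush","blank"):
    m=r.masks_of(l,"top")
    if m: P=X[m[0]["pixels"]];print(l,np.nanmedian(P,0))
P=X.reshape(-1,3);P=P[~np.isnan(P[:,0])]
q=P[(abs(P[:,0]-.536)<.032)&(P[:,1]>.05)&(P[:,1]<.175)]
for y in np.arange(.05,.18,.006):
    s=q[(abs(q[:,1]-y)<.003)]
    if len(s):print(round(y,3),np.percentile(s[:,2],[5,50,95]).round(4))
im,d=r.grab_frame("scene");cv2.imwrite("pics/s27.png",cv2.resize(im[140:280,200:400,::-1],None,fx=4,fy=4,interpolation=cv2.INTER_CUBIC))
X=cloud("scene",d);np.save("s27X.npy",X)
E
```

```text
clock: 26.08
tcp_pos: [0.5364, -0.1522, 0.3103]
orientation: [-1.851, -1.853, -0.632]
contact_force: [0.9, 0.3, -0.1]
grip_width: 0.0
tcp [ 0.53643797 -0.15223257  0.3102664 ] corner [ 0.53702937 -0.10192762  0.25993348] [ 0.89276995  0.2921134  -0.10174957]
clock: 26.8
tcp_pos: [0.5349, -0.3471, 0.3253]
orientation: [-1.852, -1.847, -0.63]
contact_force: [0.6, 0.9, -1.3]
grip_width: -0.0002
mallet [0.6915 0.0969 0.0861]
glue [0.5894 0.2773 0.107 ]
tea [0.4151 0.0097 0.0182]
chisel [ 0.6587 -0.1147  0.0234]
brush [0.4079 0.164  0.0184]
blank [ 0.4134 -0.1244  0.0238]
0.05 [0.0122 0.176  0.181 ]
0.056 [0.0141 0.1769 0.1794]
0.062 [0.0124 0.015  0.0171]
0.068 [0.0139 0.0763 0.1305]
0.074 [0.0422 0.1285 0.1309]
0.08 [0.1273 0.1292 0.1311]
0.086 [0.1277 0.1296 0.1321]
0.092 [0.1271 0.1294 0.1317]
0.098 [0.1277 0.1298 0.1318]
0.104 [0.127  0.1295 0.1317]
0.11 [0.1279 0.1299 0.1317]
0.116 [0.1277 0.1299 0.1324]
0.122 [0.1276 0.1298 0.1323]
0.128 [0.1273 0.1297 0.1318]
0.134 [0.1276 0.1297 0.1313]
0.14 [0.1272 0.1296 0.1317]
0.146 [0.1272 0.1297 0.1318]
0.152 [0.1272 0.1298 0.1766]
0.158 [0.1285 0.1778 0.1911]
0.164 [0.0957 0.1895 0.192 ]
0.17 [0.156  0.1899 0.1923]
0.176 [0.188  0.1895 0.1917]
```

View pics/w26.png

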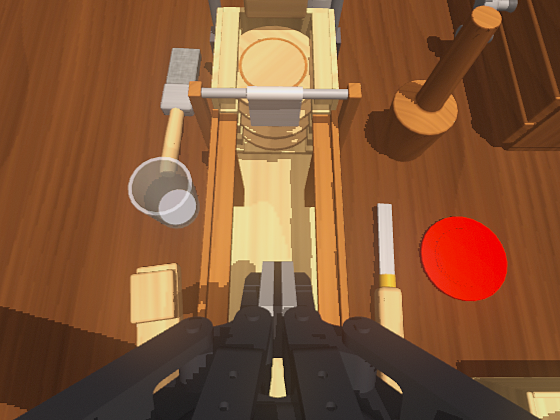

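View pics/t27.png

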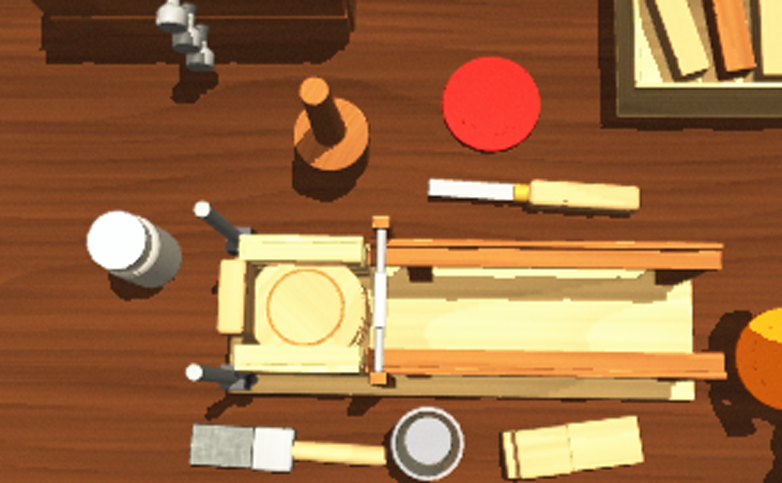

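View pics/s27.png

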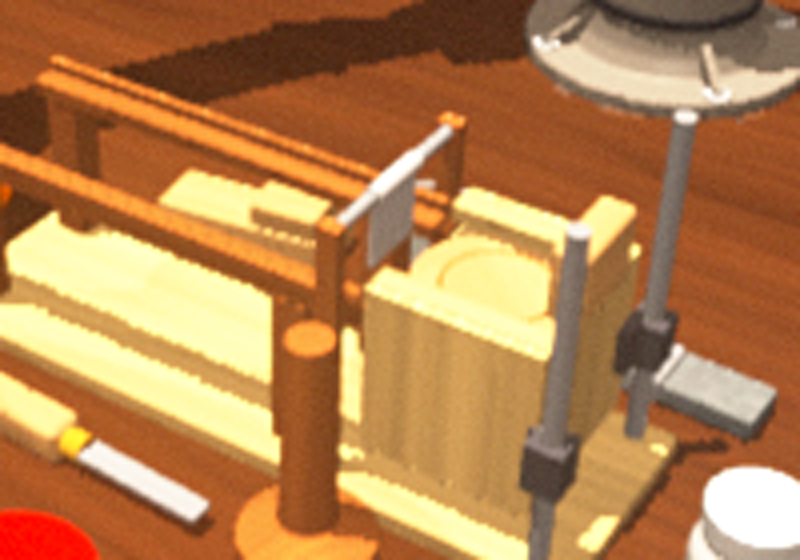

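Run:
```python
from h import *
p=onplane("top",100+306/2.3,90+306/2.3,.129);print(p,"loader x",p[1]-.048)
X=np.load("s27X.npy");P=X.reshape(-1,3);P=P[~np.isnan(P[:,0])]
q=P[(abs(P[:,0]-.536)<.018)&(P[:,2]>.132)&(P[:,2]<.168)&(abs(P[:,1]-.05)<.03)]
print(len(q),np.polyfit(q[:,2],q[:,1],1),np.median(q,0))
print(r.get_obs()["clock"]);r.hand_in()
```

```text
[0.53424482 0.11398059 0.129     ] loader x 0.0659805884443164
107 [-0.01844611  0.05299018] [0.53593132 0.05030326 0.15000852]
27.2
the job is handed in; nothing more can be done
```

I loaded both discs and handed the job in at 27.2 s. The front disc went into the lower free slot first, then the rear disc into the upper one. I set the cassette height by its handle to about 0.047 m for the lower slot and about 0.021 m for the upper.

**Discs home:** each push ended with about 3 N against the back wall. The pusher was then within 1 mm of where it should be for a disc fully home. The last top picture put the upper disc's centre at loader x of about 66 mm (67 mm expected), lying flat about 1–2 mm below rail level.

**Flap:** in the last scene picture it hangs straight down, with a measured tilt of about 0.02 rad.

**Other things on the bench:** the mallet, glue, tea, chisel, brush and blank were detected within about 2.5 mm of where they started, which is measurement noise. The red and orange look-alikes were not touched.

No check failed or disagreed. The lower disc is hidden under the upper one in the final pictures, so its place was confirmed only after its own push.

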